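Pack boxed soap and roll the carton into the pick-up bay

ROBOT

A 6-joint arm with a two-finger parallel gripper is mounted at the origin on the work surface. World frame = base frame: x ahead of the robot, y to its left, z up, the work surface at z = 0. Lengths are in m, angles in rad, forces in N, time in s.
With the tool pointing down it reaches from about 0.35 to 0.875 m from the base axis. Payload 4.2 kg.
Tool frame: the origin (TCP) lies midway between the tips of the shut fingers; the grasp point (between the pads) lies 19 mm behind it; z points along the fingers, y is the direction in which the jaws open and shut (so a half turn about z gives the same grasp; the last joint's range is limited). The gripper opens to 87 mm and grips with 3 to 60 N. Pads are 19 mm wide; open, the fingers measure 117 mm over their backs; the gripper's body (75 mm by 190 mm) begins 51 mm behind the grasp point.
Start: joints at [1.394, 0.385, 0.008, 0, -1.194, -0.259], TCP at [0.264, 0.567, 0.223] pointing down, gripper open.
Joint ranges: [-3.14, 3.14], [-1.21, 2.06], [-1.07, 1.41], [-3.16, 2.05], [-2.99, -0.16], [-3.1, 3.1]. Speed limits (rad/s): [2.79, 2.79, 3.14, 3.14, 3.14, 3.14].

INTERFACE

Orientations are given as a rotation vector (axis times angle).
In Python, from bench import arm, eyes, ticket gives the robot as it stands. The module is installed in compiled form; this text tells all that it offers.
- The arm moves only by the tool send_rows, never from a script. Its argument "series" is a list of rows, each an object with "grip": the closure, from 0 (fully open) to 1 (shut); "translation": the shift along the tool's x, y, z in cm, a list of three; "turn": the turn about the tool's z in degrees. A call has 1 to 10 rows; each row is the pose to reach, as a shift and turn from the pose measured when the call began, along the tool's axes at that moment; what a row does not reach only later rows make up. A row lasts 1/8 s, in which the tool goes at most 62.5 mm and 10.7 degrees, less where a joint would pass 70% of its speed; a pose out of reach is approached as far as the arm can. A call with a gripper value outside its range is refused whole. The fingers move at their own pace and stop on an object; "force" is the grip in N (left out, the last holds). Time passes only in rows, so rows that repeat a pose let the fingers close. It gives the time, the measured TCP pose, the force and the opening at its end, in the units of the state.
- arm.state(): the state, without advancing time (a new reading comes with each control period).
- eyes.get_image(name): name is "scene" or "top" or "wrist"; returns a dict with "pixels" (400x640x3 uint8, red, green, blue), "range_z" (400x640 float32, m along the optical axis (not along the pixel's ray), 0 where there is no reading), "K" (3x3 intrinsics, pixels), "world_from_camera" (4x4, takes a point from camera to world coordinates); the wrist camera has in their place "mount" (4x4, takes a point from camera to tool coordinates, whose origin is the TCP and whose axes are the flange's). Camera axes: x right, y up, looking along -z (the intrinsics and any distortion apply to the point x, -y, -z); pixel columns grow to the right and rows downward; lengths in m; the calibration is good to about 2 mm. A picture is of the moment at which its call begins: read the wrist's pose just before it.
- ticket.hand_in(): hands the job in, once; it reports no verdict.
The state is a dict: "time_s": time; "qpos": joint angles; "qvel": joint speeds; "joint_efforts": joint torques, N m; "tool_pos": TCP position; "eef_rot": TCP orientation; "ft_force": force on the tool from outside, world axes, zero at the start; "ft_torque": the same for the moment, N m; "opening": finger opening in m.
Only numpy, scipy, OpenCV 4.12 (cv2) and the standard library are available. Lean on these libraries where they do the work, as an engineer would, in place of code of your own. Each camera call takes 0.05 s, during which the arm holds its last target.

TASK

Pack this order and send it off: while the track's sprung leaf is still standing up as a stop, put every small boxed soap bar that stands on the counter into the open carton on the rollers; only then press the leaf down until it catches and stays level, and push the carton along the rollers and over the leaf until it is fully home against the end plate of the bay. Last, squeeze the trigger of the scanner by the bay all the way and let it go again. Push the carton without lifting or tipping it, and leave the other things on the counter where they are.

Things in the scene. Friction and masses are not known exactly. Their poses are not given: they have to be found in the camera images.
- track: Fixed roller track on the counter, 200 x 736 mm: infeed, sprung leaf, bay. Origin on the counter, mid-width; x across (away from the robot), y along it, the way to push (to the robot's left), z up. Passive steel rollers, 24 mm thick, tops 65 mm above the counter. Infeed y -360 to -12 mm, guide rails 176 mm apart, tops 90 mm up; end lip at y -364, 72 mm high. Cartons roll and coast easily.
- leaf_edge (a point): Middle of the top of the ribbed dark press plate (170 mm across, 30 mm along the track) at the leaf's free edge: press here. 113 mm from the hinge. Raised it is 144 mm above the counter, 68 mm to the infeed side of the hinge; down, 62 mm above the counter, 113 mm to that side. Turns with the leaf.
- leaf_hinge (a point): Middle of the leaf's hinge axis: track y = 122 mm, 53 mm above the counter, at the bay end of the leaf (the leaf fills y -6 to 122 when down). The axis runs along the track's x. Fixed.
- leaf (a joint): Angle of the sprung leaf: 0 = up, slanting up 49 degrees toward the infeed, where it stops a carton (which cannot push it down); grows as pressed; 0.85 = level with the rollers; end stop at 0.88. A spring resists with about 10 N at the plate; pressed to 0.86 a sprung pawl snaps over it and holds it at about 0.85 when let go. Let go earlier, it springs up.
- bay_home (a point): Where the middle of the carton's underside is when fully home in the bay, its front against the end plate: track x 0, y 248, z 65 mm. Axes as the track's. The bay: track y 135 to 360 mm, steel cheeks 180 mm apart, 100 mm high, flared mouth, end plate face at y 360, 135 mm high. Its rollers turn a little more stiffly. Fixed.
- carton: Open cardboard carton on the infeed rollers: 164 (x) by 224 (y, along the track) by 80 mm high, walls and floor 4 mm, about 0.22 kg, label on its +x side. Origin at the middle of its underside; axes as the track's within a few degrees. Inside 156 x 216 mm: room for two rows of three soap boxes, their 66 mm side along x.
- soap1: Small boxed soap bar, pale grey-green card with a darker band, 36 x 66 x 54 mm (x, y, z), about 0.12 kg, on the counter in a row beyond the track, on its 36 x 66 mm base. Origin at its centre. Three to five of the five are present; all are alike.
- soap2: Small boxed soap bar, pale grey-green card with a darker band, 36 x 66 x 54 mm (x, y, z), about 0.12 kg, on the counter in a row beyond the track, on its 36 x 66 mm base. Origin at its centre. Three to five of the five are present; all are alike.
- soap3: Small boxed soap bar, pale grey-green card with a darker band, 36 x 66 x 54 mm (x, y, z), about 0.12 kg, on the counter in a row beyond the track, on its 36 x 66 mm base. Origin at its centre. Three to five of the five are present; all are alike.
- soap4: Small boxed soap bar, pale grey-green card with a darker band, 36 x 66 x 54 mm (x, y, z), about 0.12 kg, on the counter in a row beyond the track, on its 36 x 66 mm base. Origin at its centre. Three to five of the five are present; all are alike.
- soap5: Small boxed soap bar, pale grey-green card with a darker band, 36 x 66 x 54 mm (x, y, z), about 0.12 kg, on the counter in a row beyond the track, on its 36 x 66 mm base. Origin at its centre. Three to five of the five are present; all are alike.
- scanner_grip (a point): Where to squeeze the black hand scanner, held on its side in a fixed stand beyond the bay. Its level grip is 100 mm long, 28 mm thick, axis 105 mm above the counter. The point is mid-way between the trigger's front and the grip's back (44 mm over both). x: trigger to back, the way to close, from above; y: along the grip to the head (38 mm off, 72 mm high, centred on the axis); z up.
- trigger (a joint): Angle of the scanner's grey sprung trigger, a flap on the bay side of the grip, 56 mm long, 17 mm high, hinged next to the head 38 mm from the grasp point: 0 = released, grows as squeezed, 0.2 = fully squeezed (7 mm of travel at the grasp point, 2.5 to 6 N). Springs back when let go.
- vase: Black flower vase, 74 mm wide, 160 mm high with its flowers; leave alone. Origin under its middle.
- mug: White mug, 76 mm wide, 90 mm high; leave alone. Origin under its middle.
- softener: Pale softener bottle, 68 mm wide, 190 mm high; leave alone. Origin under its middle.
- tape: Roll of packing tape lying flat, 84 mm wide, 45 mm high; leave alone. Origin under its middle.
- jar: Glass jar with wooden lid, 72 mm wide, 90 mm high; leave alone. Origin under its middle.
- terminal: Black card terminal lying flat, 160 x 75 x 34 mm; leave alone. Origin under its middle.
Mind the look-alikes: they are no part of the job. Leave any orange look-alike of the soap3 alone.

How it is judged:
By the outcome, as a careful person would: the job done as asked, in the order asked, and still so for the second after the job is handed in, with the robot touching nothing.
Of soap1, soap2, soap3, soap4, soap5 only 3 to 5 are there at a start; the rules pass over those that are not, and their reading is None.
At some moment in a run one of soap1, soap2, soap3, soap4, soap5 may be knocked a few centimetres aside while the robot is not near it.
Once in a run the grip may slacken for a moment while it holds something.
It also fails if it takes over 210 s, if anything falls off the work surface, if the arm or the gripper's body presses on something with over 40 N, if the wrist force passes 120 N, or if a joint passes its speed limit or range.

## Working session

There is one attempt and no reset: what is moved stays moved. The work goes in short steps, Python scripts to look and compute and a tool call to move; the robot and the scene stay as the last step left them, time stands still between calls to the robot, and variables do not carry over. Pictures are saved under pics/ and viewed, and the job is handed in when it is done.

Besides the shell and the picture viewer there is one more tool, called after "Request:" as name([rows], argument=value, ...), one row to a line, values as JSON. send_rows: Moves the arm, as the interface text tells. Its arguments: {"type":"object","properties":{"series":{"type":"array","items":{"type":"object","properties":{"grip":{"type":"number"},"translation":{"type":"array","items":{"type":"number"}},"turn":{"type":"number"}}}},"force":{"type":"number"}},"required":["series"]}

```bash
mkdir -p pics
cat > h.py <<'E'
import numpy as np, cv2
from bench import arm, eyes, ticket
from scipy.spatial.transform import Rotation as R
def snap(name,fn):
    st=arm.state(); im=eyes.get_image(name)
    cv2.imwrite('pics/'+fn+'.png',cv2.cvtColor(im['pixels'],cv2.COLOR_RGB2BGR))
    if name=='wrist':
        T=np.eye(4);T[:3,:3]=R.from_rotvec(st['eef_rot']).as_matrix();T[:3,3]=st['tool_pos']
        im['W']=T@im['mount']
    else: im['W']=im['world_from_camera']
    np.savez('pics/'+fn+'.npz',pixels=im['pixels'],z=im['range_z'],K=im['K'],W=im['W'])
    return im
def load(fn): return dict(np.load('pics/'+fn+'.npz'))
def cloud(d):
    z=d['z'] if 'z' in d else d['range_z']
    v,u=np.mgrid[0:400,0:640]; K=d['K']
    P=np.stack([(u-K[0,2])/K[0,0]*z,-(v-K[1,2])/K[1,1]*z,-z],-1)
    return P@d['W'][:3,:3].T+d['W'][:3,3]
def ray(d,u,v,h):
    K=d['K'];r=d['W'][:3,:3]@np.array([(u-K[0,2])/K[0,0],-(v-K[1,2])/K[1,1],-1]);o=d['W'][:3,3]
    return o+r*(h-o[2])/r[2]
E
python3 - <<'E'
from h import *
print(arm.state())
for n in ['scene','top','wrist']:
    im=snap(n,n+'0'); print(n,im['K'].tolist(),im['W'].round(3).tolist(),[k for k in im])
E
```

```text
{'time_s': 0.0, 'qpos': array([ 1.39362653e+00,  3.85541029e-01,  6.62297268e-03, -5.31263855e-04,
       -1.19401792e+00, -2.58592763e-01]), 'qvel': array([-7.51561540e-04,  5.13139325e-04, -4.80985131e-04, -2.15828600e-03,
       -1.63021754e-05, -3.04088112e-04]), 'joint_efforts': array([ 2.43393742e-04, -3.90674937e+01,  1.87403029e+01,  4.22011748e+00,
        1.09819372e-02, -1.96188867e-04]), 'tool_pos': array([0.26353578, 0.56604315, 0.22146309]), 'eef_rot': array([ 3.06514441e+00, -6.78925218e-01, -6.37769363e-04]), 'ft_force': array([-0.81842608,  0.08582723,  0.45006821]), 'ft_torque': array([0.03120014, 0.0020552 , 0.02185876]), 'opening': 0.08713003410468885}
scene [[381.4815299715164, 0.0, 316.6520093244343], [0.0, 381.4815299715164, 196.8826220385068], [0.0, 0.0, 1.0]] [[0.614, -0.448, 0.649, 1.396], [0.789, 0.372, -0.489, -0.599], [-0.022, 0.813, 0.582, 0.813], [0.0, 0.0, 0.0, 1.0]] ['pixels', 'range_z', 'K', 'world_from_camera', 'W']
top [[361.73355816207385, 0.0, 323.54010592095375], [0.0, 361.73355816207385, 198.06510019553792], [0.0, 0.0, 1.0]] [[-0.002, 0.987, -0.162, 0.405], [-1.0, -0.004, -0.015, 0.006], [-0.015, 0.162, 0.987, 1.199], [0.0, 0.0, 0.0, 1.0]] ['pixels', 'range_z', 'K', 'world_from_camera', 'W']
wrist [[277.6629908193978, 0.0, 319.69254704524025], [0.0, 277.6629908193978, 201.3503655829556], [0.0, 0.0, 1.0]] [[-0.422, 0.868, 0.262, 0.336], [-0.907, -0.404, -0.122, 0.534], [0.0, -0.289, 0.957, 0.384], [0.0, 0.0, 0.0, 1.0]] ['pixels', 'range_z', 'K', 'mount', 'W']
```

View pics/top0.png

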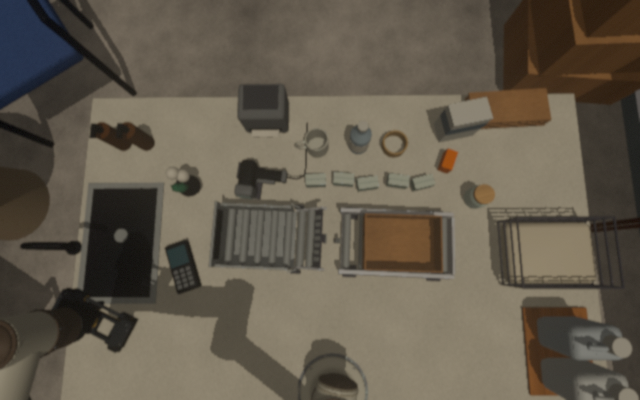

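View pics/scene0.png

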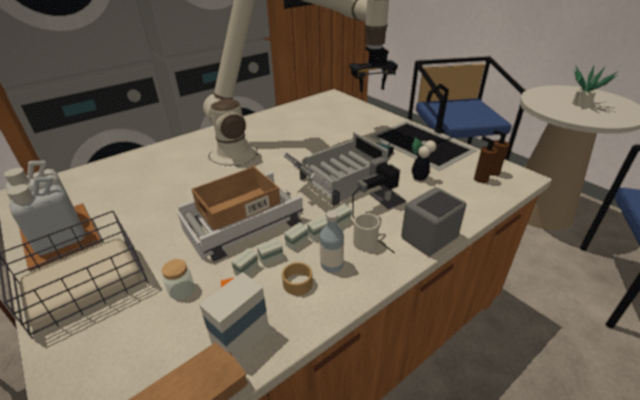

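Top view: five pale soap boxes in a row at about (315..422, 180), with the orange look-alike at (447,160). The carton is at (402,243), the leaf edge at (318,238), the bay at (255,235) and the scanner at (262,175). Next I measure.

Run:
```python
from h import *
d=load('top0'); P=cloud(d); 
px=d['pixels']
c=px[130:290,200:470]; cv2.imwrite('pics/top0c.png',cv2.cvtColor(cv2.resize(c,None,fx=2.9,fy=2.9,interpolation=cv2.INTER_CUBIC),cv2.COLOR_RGB2BGR))
# height-range soap tops
Z=P[...,2]
m=((Z>0.035)&(Z<0.066)).astype(np.uint8); 
n,l,s,ce=cv2.connectedComponentsWithStats(m)
for i in range(1,n):
    if s[i,4]>25 and s[i,4]<3000:
        q=P[l==i]; print(i,ce[i].round(0),s[i,4],np.median(q,0).round(3),px[l==i].mean(0).round(0), cv2.minAreaRect((q[:,:2]*1000).astype(np.float32)))
print('noise',np.std(Z[330:360,230:270]),np.median(Z[330:360,230:270]))
```

```text
1 [516. 106.] 2130 [ 0.904 -0.622  0.05 ] [109.  79.  49.] ((901.3292236328125, -597.9273071289062), (116.60034942626953, 263.8307189941406), 2.63869047164917)
4 [267. 130.] 327 [0.825 0.212 0.047] [107. 100.  86.] ((837.2251586914062, 197.952392578125), (76.60823822021484, 165.31332397460938), 28.707374572753906)
5 [451. 132.] 162 [ 0.809 -0.379  0.05 ] [82. 78. 67.] ((810.8483276367188, -409.55316162109375), (134.58477783203125, 61.2470703125), 69.97932434082031)
6 [144. 141.] 94 [0.784 0.617 0.05 ] [53. 43. 32.] ((790.075439453125, 623.1629028320312), (27.638713836669922, 54.834510803222656), 61.720130920410156)
7 [395. 142.] 162 [ 0.782 -0.214  0.043] [105.  87.  60.] ((780.4387817382812, -212.72418212890625), (81.81583404541016, 81.97110748291016), 1.2977206707000732)
8 [316. 135.] 72 [0.808 0.05  0.048] [85. 80. 68.] ((802.438720703125, 47.25202178955078), (23.46486473083496, 63.65917205810547), 3.6989171504974365)
9 [120. 144.] 72 [0.778 0.7   0.05 ] [53. 42. 31.] ((779.3447875976562, 705.3489990234375), (14.565104484558105, 42.068050384521484), 38.30766296386719)
11 [357. 149
[... 2797 characters left out ...]
88477), 89.41556549072266)
301 [295. 272.] 30 [0.361 0.11  0.055] [83. 78. 69.] ((363.636474609375, 113.76734161376953), (29.135393142700195, 15.020038604736328), 83.80128479003906)
342 [543. 285.] 39 [ 0.322 -0.643  0.061] [52. 48. 44.] ((321.66851806640625, -644.7646484375), (0.6629544496536255, 113.47291564941406), 0.13168765604496002)
345 [548. 328.] 236 [ 0.203 -0.634  0.052] [58. 56. 51.] ((208.31195068359375, -675.09130859375), (62.909706115722656, 141.2202606201172), 36.1829948425293)
346 [552. 369.] 267 [ 0.088 -0.635  0.052] [64. 60. 53.] ((87.66608428955078, -673.3964233398438), (64.850341796875, 138.9066925048828), 37.9924201965332)
noise 0.0847469162333087 -0.0016203727282635416
```

View pics/top0c.png

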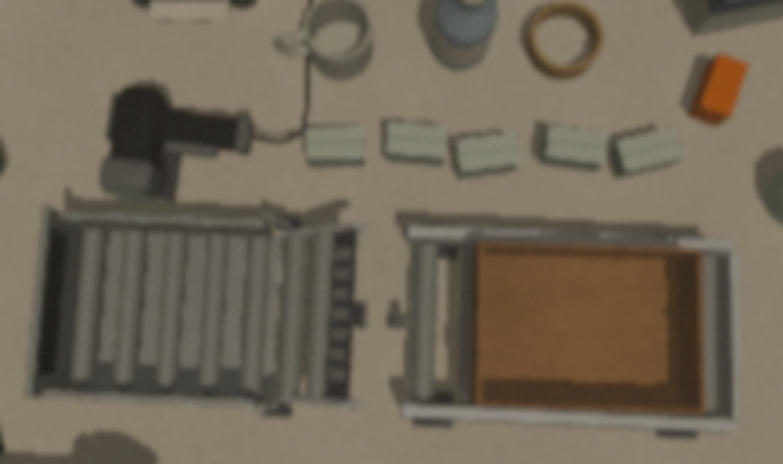

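Run:
```python
from h import *
d=load('top0'); P=cloud(d); X,Y,Z=P[...,0],P[...,1],P[...,2]
def rect(name,lo,hi,xr,yr,minpx=20):
    m=((Z>lo)&(Z<hi)&(X>xr[0])&(X<xr[1])&(Y>yr[0])&(Y<yr[1])).astype(np.uint8)
    q=P[m>0]
    if len(q)<5: print(name,len(q));return
    r=cv2.minAreaRect((q[:,:2]*1000).astype(np.float32))
    print(name,len(q),[tuple(np.round(a,1)) if not np.isscalar(a) else round(a,1) for a in r], 'zmed',np.median(q[:,2]).round(3),'x',np.percentile(q[:,0],[2,98]).round(3),'y',np.percentile(q[:,1],[2,98]).round(3))
rect('rails',.084,.096,(.3,.6),(-.45,.0))
rect('rail far',.084,.096,(.5,.6),(-.45,.0))
rect('rail near',.084,.096,(.3,.4),(-.45,.0))
rect('carton rim',.138,.152,(.33,.58),(-.45,-.05))
rect('carton floor',.064,.076,(.38,.52),(-.32,-.14))
rect('cheeks',.095,.106,(.3,.6),(.1,.4))
rect('cheek far',.095,.106,(.52,.6),(.1,.4))
rect('cheek near',.095,.106,(.3,.4),(.1,.4))
rect('endplate',.125,.142,(.3,.6),(.25,.5))
rect('leafhi',.12,.155,(.3,.6),(-.05,.14))
rect('mug',.08,.1,(.7,.85),(-.03,.12))
rect('soft',.06,.25,(.68,.85),(-.15,-.03))
rect('softtop',.13,.25,(.68,.85),(-.15,-.03))
rect('scan grip',.1,.13,(.58,.75),(.1,.22))
rect('scan head',.13,.155,(.58,.75),(.15,.32))
rect('scan all',.08,.155,(.58,.75),(.08,.32))
np.set_printoptions(linewidth=250)
print((Z[160:200:2,230:310:3]*1000).astype(int))
```

```text
rails 1024 [(np.float64(478.2), np.float64(-235.4)), (np.float64(418.8), np.float64(260.5)), 87.3] zmed 0.089 x [0.347 0.553] y [-0.369 -0.033]
rail far 497 [(np.float64(536.7), np.float64(-243.6)), (np.float64(82.6), np.float64(420.4)), 5.9] zmed 0.089 x [0.519 0.583] y [-0.444 -0.037]
rail near 484 [(np.float64(376.3), np.float64(-195.0)), (np.float64(347.8), np.float64(53.1)), 87.3] zmed 0.089 x [0.344 0.371] y [-0.361 -0.027]
carton rim 427 [(np.float64(447.3), np.float64(-208.1)), (np.float64(225.1), np.float64(164.3)), 88.0] zmed 0.143 x [0.364 0.531] y [-0.32  -0.094]
carton floor 2527 [(np.float64(451.0), np.float64(-229.6)), (np.float64(179.1), np.float64(137.9)), 89.9] zmed 0.068 x [0.382 0.517] y [-0.315 -0.144]
cheeks 483 [(np.float64(483.0), np.float64(223.2)), (np.float64(248.4), np.float64(229.9)), 86.7] zmed 0.099 x [0.368 0.586] y [0.113 0.349]
cheek far 223 [(np.float64(569.9), np.float64(226.0)), (np.float64(60.5), np.float64(243.8)), 8.7] zmed 0.099 x [0.536 0.589] y [0.112 0.343]
cheek near 214 [(np.float64(379.6), np.float64(229.1)), (np.float64(248.5), np.float
[... 3247 characters left out ...]
  0    0]
 [  -2    0  141  138  140  139  142  134  113    4    8   -2    4   -4    0    1   -4    2    1    0    0   -4    0   -2    2   -2   -2]
 [   0   -1  144  137  141  139  138  136  108    7    6   -4   -2   -2   -4    0   -3    0   -3   -4    2   -2    2   -4 1199   -2   -2]
 [  -4    0  134  138  139  140  137  133  103    6    4    0   -1    0   -3   -4    0    0    1    0    2   -2   -5    0    0   -2   -5]
 [   0   -2    6  126  127  132  131  130   99    8    5   -4    0    1    0    0   -1   -1    0    0    0   -2    0    3   -2   -3    1]
 [  -4   -5    0   -1   89   95  107  103   85    7    8   -1   -5    3   -3    0    0    1    0    3    0   -3    0   -1    0    1    1]]
```

```bash
cat >> h.py <<'E'
def wrap(a,p): return (a+p/2)%p-p/2
def to(x,y,z,jaw=None,half=None):
    """delta in tool cm; jaw=world angle deg of tool y (mod 180 unless half given=full angle)"""
    st=arm.state(); M=R.from_rotvec(st['eef_rot']).as_matrix(); p=st['tool_pos']
    t=M.T@(np.array([x,y,z])-p)*100
    a=np.degrees(np.arctan2(M[1,1],M[0,1]))
    turn=0
    if jaw is not None: turn=-wrap(jaw-a,180)
    if half is not None: turn=-wrap(half-a,360)
    print('pos',p.round(4),'jawang',a.round(1),'open',round(st['opening'],4),'F',st['ft_force'].round(1),'t',round(st['time_s'],2),'q6',st['qpos'][5].round(2))
    print('trans',t.round(2).tolist(),'turn',round(turn,1))
def soaps(d,lo=.038,hi=.066,box=(.55,.75,-.45,.15),minA=600):
    P=cloud(d);X,Y,Z=P[...,0],P[...,1],P[...,2]
    px=d['pixels'].astype(int)
    m=((Z>lo)&(Z<hi)&(X>box[0])&(X<box[1])&(Y>box[2])&(Y<box[3])&(px[...,0]-px[...,2]<45)).astype(np.uint8)
    n,l,s,ce=cv2.connectedComponentsWithStats(m)
    for i in range(1,n):
        q=P[l==i]
        if len(q)<60: continue
        (c,w,a)=cv2.minAreaRect((q[:,:2]*1000).astype(np.float32))
        if w[0]*w[1]<minA: continue
        sa=a if w[0]<w[1] else a-90
        print('soap c',np.round(c,1),'wh',np.round(w,1),'short axis ang',round(wrap(sa,180),1),'z',np.median(q[:,2]).round(3),'px',ce[i].round(0),len(q))
E
python3 - <<'E'
from h import *
d=load('top0'); soaps(d)
to(.655,.051,.25,half=-179)
P=cloud(d);X,Y,Z=P[...,0],P[...,1],P[...,2]
m=(Z>.1)&(Z<.16)&(X>.40)&(X<.52)&(Y>-.02)&(Y<.14)
c=np.polyfit(Z[m],Y[m]-0.0,1); print('leaf y at z .144',np.polyval(c,.144),c, m.sum(), Y[m].min(),Y[m].max(),X[m].mean())
for zz in np.arange(.1,.16,.005):
    k=m&(abs(Z-zz)<.0025); print(zz.round(3),k.sum(),Y[k].mean().round(4) if k.sum() else '')
for xr in [(.345,.372),(.52,.56)]:
    k=(Z>.084)&(Z<.095)&(X>xr[0])&(X<xr[1])&(Y<0)&(Y>-.4);print(xr,np.sort(Y[k])[[0,1,2,5,-6,-3,-2,-1]].round(3))
    b=np.polyfit(Y[k],X[k],1);print(b)
k=(Z>.12)&(Z<.145)&(X>.3)&(X<.56)&(Y>.3)&(Y<.4);print('end',np.percentile(Y[k],[2,10,50,90,98]).round(3),np.percentile(X[k],[2,50,98]).round(3))
E
```

```text
soap c [658.3 -40.8] wh [65.9 36.7] short axis ang -5.6 z 0.053 px [343. 179.] 242
soap c [655.3  50.9] wh [37.4 65.6] short axis ang 1.0 z 0.053 px [315. 180.] 243
soap c [ 652.2 -219.1] wh [67.2 36.8] short axis ang -7.9 z 0.053 px [398. 180.] 250
soap c [ 646.5 -299.6] wh [36.3 66.8] short axis ang 14.0 z 0.053 px [423. 182.] 248
soap c [ 644.3 -119.3] wh [36.6 66.5] short axis ang 7.7 z 0.053 px [368. 183.] 248
pos [0.2637 0.5662 0.2217] jawang -115.0 open 0.0869 F [ 1.   0.3 -0.7] t 0.15 q6 -0.26
trans [57.23, 30.18, -2.77] turn 64.0
leaf y at z .144 0.0379796570498636 [-0.83724981  0.15854363] 682 0.01485049142574141 0.07522368518738198 0.45972757434460676
0.1 0 
0.105 5 0.0557
0.11 75 0.0643
0.115 188 0.063
0.12 40 0.0631
0.125 0 
0.13 10 0.0508
0.135 46 0.0476
0.14 74 0.0381
0.145 90 0.0357
0.15 101 0.0333
0.155 52 0.031
(0.345, 0.372) [-0.367 -0.367 -0.364 -0.361 -0.024 -0.021 -0.021 -0.02 ]
[0.04188057 0.36449687]
(0.52, 0.56) [-0.375 -0.375 -0.375 -0.372 -0.034 -0.031 -0.031 -0.031]
[0.04392661 0.55072293]
end [0.343 0.344 0.349 0.354 0.357] [0.381 0.466 0.555]
```

Request:
send_rows([
  {"grip": 0,"translation": [57.2,30.2,-2.8],"turn": 64},
  {"grip": 0,"translation": [57.2,30.2,-2.8],"turn": 64},
  {"grip": 0,"translation": [57.2,30.2,-2.8],"turn": 64},
  {"grip": 0,"translation": [57.2,30.2,-2.8],"turn": 64},
  {"grip": 0,"translation": [57.2,30.2,-2.8],"turn": 64},
  {"grip": 0,"translation": [57.2,30.2,-2.8],"turn": 64},
  {"grip": 0,"translation": [57.2,30.2,-2.8],"turn": 64},
  {"grip": 0,"translation": [57.2,30.2,-2.8],"turn": 64},
  {"grip": 0,"translation": [57.2,30.2,-2.8],"turn": 64},
  {"grip": 0,"translation": [57.2,30.2,-2.8],"turn": 64},
], force=20)

```text
time_s: 1.4
tool_pos: [0.6419, 0.0672, 0.2491]
eef_rot: [2.24, -2.2, 0.001]
ft_force: [0.6, 0.9, -0.2]
opening: 0.0866
```

Request:
send_rows([
  {"grip": 0,"translation": [0,0,0],"turn": 0},
])

```text
time_s: 1.52
tool_pos: [0.6434, 0.0635, 0.2478]
eef_rot: [2.233, -2.206, -0.0]
ft_force: [-0.2, 0.7, -0.1]
opening: 0.0869
```

Run:
```python
from h import *
d=snap('wrist','w1'); soaps(d)
to(.655,.051,.1,half=-179)
```

```text
soap c [ 646.4 -113.5] wh [36.3 61.5] short axis ang 7.6 z 0.054 px [319.  29.] 1891
soap c [558.3 -85.4] wh [ 12.4 119.3] short axis ang 1.6 z 0.045 px [395.  54.] 956
soap c [660.6 -38.2] wh [66.  36.3] short axis ang -5.3 z 0.054 px [307.  96.] 1743
soap c [657.7  53.3] wh [36.2 66.5] short axis ang 1.8 z 0.054 px [309. 171.] 1407
soap c [566.4 108.3] wh [43.4 17.8] short axis ang -3.3 z 0.053 px [375. 211.] 307
pos [0.6424 0.065  0.2479] jawang -179.2 open 0.087 F [-0.1 -0.3 -0.7] t 1.57 q6 -0.34
trans [1.39, -1.28, 14.78] turn -0.2
```

View pics/w1.png

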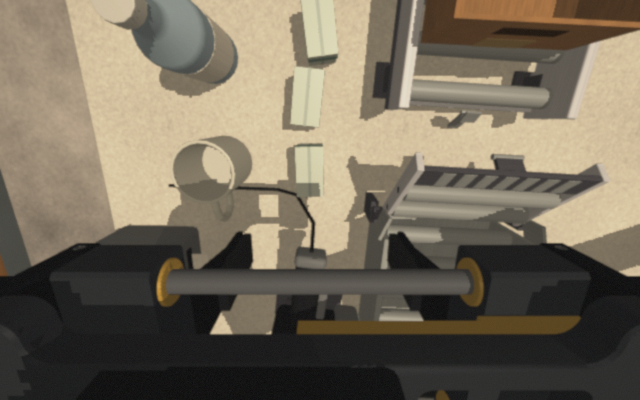

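Wrist view: soap A is at (309,171), with the mug at left (212,175) and the raised leaf at right (500,190). Positions agree with the top view to 2-3 mm, so I go down and grasp.

Request:
send_rows([
  {"grip": 0,"translation": [1.3,-1.4,6],"turn": 0},
  {"grip": 0,"translation": [1.3,-1.4,12],"turn": 0},
  {"grip": 0,"translation": [1.3,-1.4,18],"turn": 0},
  {"grip": 0,"translation": [1.3,-1.4,22.1],"turn": 0},
  {"grip": 0,"translation": [1.3,-1.4,22.1],"turn": 0},
  {"grip": 1,"translation": [1.3,-1.4,22.1],"turn": 0},
  {"grip": 1,"translation": [1.3,-1.4,22.1],"turn": 0},
  {"grip": 1,"translation": [1.3,-1.4,22.1],"turn": 0},
  {"grip": 1,"translation": [1.3,-1.4,22.1],"turn": 0},
  {"grip": 1,"translation": [1.3,-1.4,22.1],"turn": 0},
], force=25)

```text
time_s: 2.82
tool_pos: [0.6561, 0.0517, 0.0272]
eef_rot: [2.235, -2.204, -0.001]
ft_force: [-0.3, 0.1, 0.6]
opening: 0.0453
```

```bash
cat >> h.py <<'E'
C0=np.array([.4475,-.208]); cy=np.radians(-2.5)
def slot(sx,sy,c=C0):
    M=np.array([[np.cos(cy),-np.sin(cy)],[np.sin(cy),np.cos(cy)]])
    return c+M@np.array([sx,sy])
E
python3 - <<'E'
from h import *
s=slot(-.036,.066);print(s)
to(*s,.22,half=-92.5)
E
```

```text
[ 0.41441314 -0.14049252]
pos [0.6561 0.0517 0.0272] jawang -179.2 open 0.0453 F [-0.3  0.1  0.6] t 2.83 q6 -0.31
trans [18.92, 24.48, -19.19] turn -86.7
```

Request:
send_rows([
  {"grip": 1,"translation": [0,0,0],"turn": 0},
  {"grip": 1,"translation": [0,0,0],"turn": 0},
  {"grip": 1,"translation": [0,0,0],"turn": 0},
  {"grip": 1,"translation": [0,0,-4],"turn": 0},
  {"grip": 1,"translation": [0,0,-9],"turn": 0},
  {"grip": 1,"translation": [0,0,-14],"turn": 0},
  {"grip": 1,"translation": [0,0,-19.2],"turn": 0},
  {"grip": 1,"translation": [0,0,-19.2],"turn": 0},
])

```text
time_s: 3.82
tool_pos: [0.6591, 0.0524, 0.225]
eef_rot: [-2.233, 2.201, -0.009]
ft_force: [0.4, 0.8, -1.0]
opening: 0.0359
```

Run:
```python
from h import *
s=slot(-.036,.066);print(s)
to(*s,.22,half=-92.5)
```

```text
[ 0.41441314 -0.14049252]
pos [0.6591 0.0524 0.225 ] jawang -179.2 open 0.0359 F [ 0.4  0.8 -1. ] t 3.83 q6 -0.31
trans [18.94, 24.75, 0.28] turn -86.7
```

Request:
send_rows([
  {"grip": 1,"translation": [2,3,0.3],"turn": -9},
  {"grip": 1,"translation": [4,6,0.3],"turn": -19},
  {"grip": 1,"translation": [7,9,0.3],"turn": -29},
  {"grip": 1,"translation": [10,13,0.3],"turn": -39},
  {"grip": 1,"translation": [13,17,0.3],"turn": -49},
  {"grip": 1,"translation": [16,21,0.3],"turn": -59},
  {"grip": 1,"translation": [18.9,24.7,0.3],"turn": -69},
  {"grip": 1,"translation": [18.9,24.7,0.3],"turn": -79},
  {"grip": 1,"translation": [18.9,24.7,0.3],"turn": -86.7},
  {"grip": 1,"translation": [18.9,24.7,0.3],"turn": -86.7},
])

```text
time_s: 5.08
tool_pos: [0.4141, -0.1401, 0.219]
eef_rot: [-3.14, 0.071, -0.011]
ft_force: [-0.8, 0.7, -0.1]
opening: 0.036
```

Run:
```python
from h import *
d=snap('wrist','w2'); P=cloud(d);X,Y,Z=P[...,0],P[...,1],P[...,2]
m=(Z>.138)&(Z<.152)&(X>.33)&(X<.58)&(Y>-.4)&(Y<-.05)
print(cv2.minAreaRect((P[m][:,:2]*1000).astype(np.float32)),m.sum())
s=slot(-.036,.066);print(s)
to(*s,.12,half=-92.5)
to(*s,.098,half=-92.5)
```

```text
((448.4267578125, -205.48374938964844), (225.23471069335938, 164.53717041015625), 88.05162811279297) 5255
[ 0.41441314 -0.14049252]
pos [ 0.4143 -0.14    0.2191] jawang -92.6 open 0.036 F [-0.7 -0.1 -0.7] t 5.12 q6 1.48
trans [-0.05, 0.06, 9.91] turn -0.1
pos [ 0.4143 -0.14    0.2191] jawang -92.6 open 0.036 F [-0.7 -0.1 -0.7] t 5.12 q6 1.48
trans [-0.07, 0.06, 12.11] turn -0.1
```

View pics/w2.png

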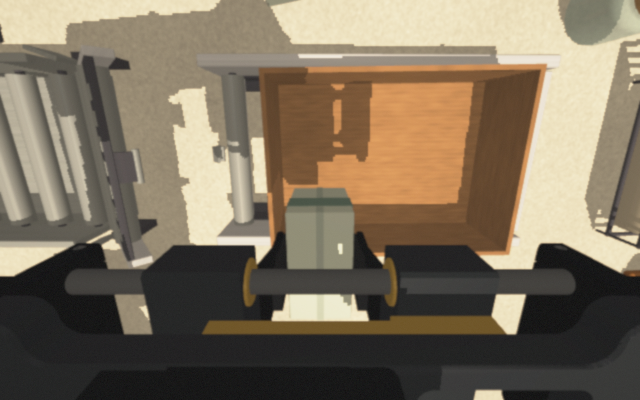

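The soap is in the fingers at (320,230), over the carton's front-near corner. The carton's centre agrees with the top view, so I lower it.

Request:
send_rows([
  {"grip": 1,"translation": [0,0,4],"turn": 0},
  {"grip": 1,"translation": [0,0,8],"turn": 0},
  {"grip": 1,"translation": [0,0,11],"turn": 0},
  {"grip": 1,"translation": [0,0,12.1],"turn": 0},
  {"grip": 1,"translation": [0,0,12.2],"turn": 0},
  {"grip": 0.42,"translation": [0,0,12.2],"turn": 0},
  {"grip": 0.42,"translation": [0,0,12.2],"turn": 0},
  {"grip": 0.42,"translation": [0,0,12.2],"turn": 0},
  {"grip": 0.42,"translation": [0,0,8],"turn": 0},
  {"grip": 0.42,"translation": [0,0,2],"turn": 0},
])

```text
time_s: 6.38
tool_pos: [0.4132, -0.14, 0.1993]
eef_rot: [-3.14, 0.072, -0.005]
ft_force: [1.1, -0.3, -1.5]
opening: 0.0503
```

Run:
```python
from h import *
d=snap('top','t2'); soaps(d); soaps(d,.1,.135,(.33,.56,-.36,-.06),300)
to(.659,-.039,.2,half=174.5)
```

```text
soap c [658.3 -40.9] wh [66.1 37.1] short axis ang -6.1 z 0.053 px [343. 179.] 238
soap c [ 652.1 -218.7] wh [66.  36.4] short axis ang -8.4 z 0.053 px [398. 180.] 249
soap c [ 646.4 -299.2] wh [36.7 67. ] short axis ang 13.8 z 0.053 px [423. 182.] 250
soap c [ 644.1 -119.1] wh [37.1 66.2] short axis ang 8.1 z 0.053 px [367. 183.] 247
soap c [ 445.8 -258.2] wh [119.5 156.6] short axis ang 88.4 z 0.119 px [434. 239.] 237
pos [ 0.4189 -0.1411  0.2088] jawang -92.5 open 0.0507 F [ 2.4 -0.6  6.1] t 6.42 q6 1.48
trans [23.52, -11.24, 1.38] turn 93.0
```

View pics/t2.png

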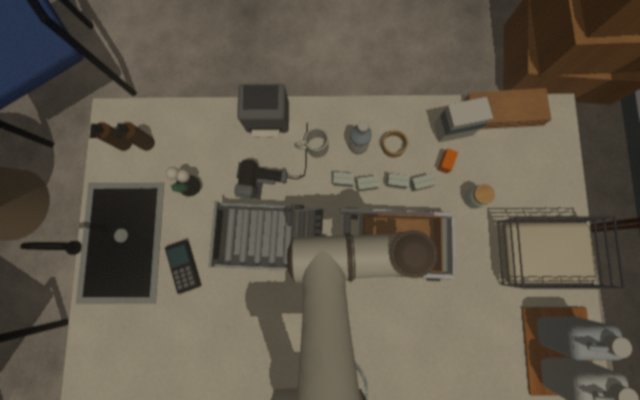

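Run:
```python
from h import *
to(.641,-.034,.2,half=176)
```

```text
pos [ 0.4189 -0.1411  0.2088] jawang -92.5 open 0.0507 F [ 2.4 -0.6  6.1] t 6.42 q6 1.48
trans [21.7, -11.66, 1.34] turn 91.5
```

Request:
send_rows([
  {"grip": 0,"translation": [2,-1,0],"turn": 10},
  {"grip": 0,"translation": [5,-3,0],"turn": 20},
  {"grip": 0,"translation": [8,-4.5,0],"turn": 30},
  {"grip": 0,"translation": [11,-6,0],"turn": 40},
  {"grip": 0,"translation": [14,-7.5,0],"turn": 50},
  {"grip": 0,"translation": [17,-9,0],"turn": 60},
  {"grip": 0,"translation": [20,-10.5,0],"turn": 70},
  {"grip": 0,"translation": [21.7,-11.7,0],"turn": 80},
  {"grip": 0,"translation": [21.7,-11.7,0],"turn": 90},
  {"grip": 0,"translation": [21.7,-11.7,0],"turn": 91.5},
])

```text
time_s: 7.68
tool_pos: [0.6408, -0.0335, 0.213]
eef_rot: [-2.134, 2.286, -0.026]
ft_force: [0.3, -0.4, 0.9]
opening: 0.0868
```

Run:
```python
from h import *
d=snap('wrist','w3'); soaps(d)
d=snap('top','t3'); soaps(d,.1,.135,(.33,.56,-.36,-.06),300)
P=cloud(d);X,Y,Z=P[...,0],P[...,1],P[...,2]
m=(Z>.138)&(Z<.152)&(X>.33)&(X<.58)&(Y>-.4)&(Y<-.05)
print(cv2.minAreaRect((P[m][:,:2]*1000).astype(np.float32)),m.sum())
to(.641,-.034,.027,half=176)
```

```text
soap c [ 655.9 -206.4] wh [47.5 36.7] short axis ang -8.7 z 0.054 px [298.  25.] 1854
soap c [ 556.3 -124.5] wh [195.2   4.6] short axis ang -2.7 z 0.046 px [396.  90.] 1738
soap c [ 646.4 -116.7] wh [36.3 66.2] short axis ang 7.7 z 0.054 px [313. 112.] 2036
soap c [660.6 -38.5] wh [66.4 36.3] short axis ang -5.4 z 0.054 px [306. 181.] 1727
soap c [ 444.4 -300.9] wh [ 35.4 156.9] short axis ang 89.5 z 0.118 px [438. 243.] 207
soap c [ 415.  -140.3] wh [36.1 65.1] short axis ang 88.2 z 0.122 px [379. 254.] 304
((447.3730773925781, -208.42417907714844), (224.64111328125, 164.34791564941406), 88.1581039428711) 414
pos [ 0.6406 -0.0337  0.2134] jawang 176.1 open 0.0875 F [-0.9  0.6 -0.1] t 7.78 q6 -0.27
trans [0.01, 0.37, 18.64] turn 0.1
```

View pics/w3.png

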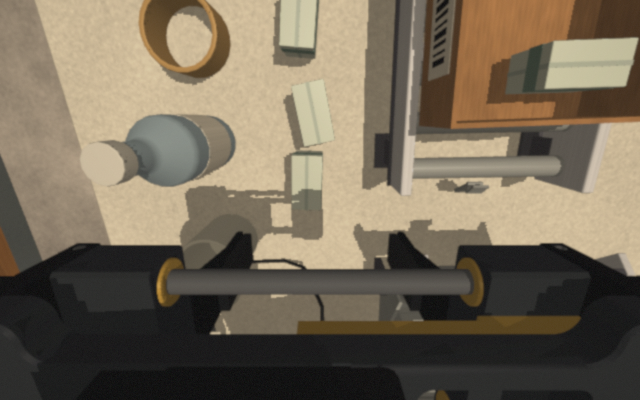

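View pics/t3.png

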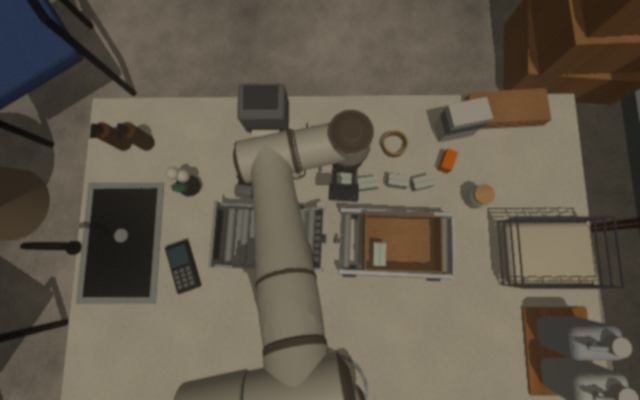

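Soap A sits in the carton at (379,254) in the top view. Soap B is at (306,181) in the wrist view. I grasp it with the tool offset toward the robot, to stay clear of the softener.

Request:
send_rows([
  {"grip": 0,"translation": [0,0.1,6],"turn": 0},
  {"grip": 0,"translation": [0,0.1,11],"turn": 0},
  {"grip": 0,"translation": [0,0.1,15.5],"turn": 0},
  {"grip": 0,"translation": [0,0.1,18.6],"turn": 0},
  {"grip": 0.6,"translation": [0,0.1,18.6],"turn": 0},
  {"grip": 1,"translation": [0,0.1,18.6],"turn": 0},
  {"grip": 1,"translation": [0,0.1,18.6],"turn": 0},
  {"grip": 1,"translation": [0,0.1,18.6],"turn": 0},
  {"grip": 1,"translation": [0,0.1,18.6],"turn": 0},
  {"grip": 1,"translation": [0,0.1,18.6],"turn": 0},
])

```text
time_s: 9.02
tool_pos: [0.6439, -0.0341, 0.0279]
eef_rot: [-2.135, 2.284, -0.027]
ft_force: [0.3, 0.8, 3.5]
opening: 0.0359
```

Request:
send_rows([
  {"grip": 1,"translation": [0,0,0],"turn": 0},
  {"grip": 1,"translation": [0,0,0],"turn": 0},
  {"grip": 1,"translation": [0,0,-4],"turn": 0},
  {"grip": 1,"translation": [0,0,-9],"turn": 0},
  {"grip": 1,"translation": [0,0,-14],"turn": 0},
  {"grip": 1,"translation": [0,0,-19],"turn": 0},
  {"grip": 1,"translation": [0,0,-19],"turn": 0},
])

```text
time_s: 9.9
tool_pos: [0.6414, -0.0335, 0.2227]
eef_rot: [-2.13, 2.279, -0.035]
ft_force: [0.3, 0.2, -0.6]
opening: 0.0357
```

Run:
```python
from h import *
# slot offset: gripped 5mm off along soap
s=slot(.036,.066);print(s)
to(*s,.22,half=-92.5)
```

```text
[ 0.48634462 -0.14363312]
pos [ 0.6414 -0.0335  0.2227] jawang 176.1 open 0.0357 F [ 0.3  0.2 -0.6] t 9.9 q6 -0.27
trans [12.03, 14.73, -0.2] turn -91.4
```

Request:
send_rows([
  {"grip": 1,"translation": [1,1.5,0],"turn": -9},
  {"grip": 1,"translation": [3,3.5,0],"turn": -19},
  {"grip": 1,"translation": [4.5,6,0],"turn": -29},
  {"grip": 1,"translation": [6,8,0],"turn": -39},
  {"grip": 1,"translation": [8,10,0],"turn": -49},
  {"grip": 1,"translation": [10,12.5,0],"turn": -59},
  {"grip": 1,"translation": [12,15.2,0],"turn": -69},
  {"grip": 1,"translation": [12,15.2,0],"turn": -79},
  {"grip": 1,"translation": [12,15.2,0],"turn": -89},
  {"grip": 1,"translation": [12,15.2,0],"turn": -91.4},
])

```text
time_s: 11.15
tool_pos: [0.4802, -0.1429, 0.216]
eef_rot: [3.14, -0.065, 0.043]
ft_force: [-0.1, -0.8, -0.7]
opening: 0.0356
```

Run:
```python
from h import *
s=slot(.031,.066)
to(*s,.098,half=-92.5)
```

```text
pos [ 0.4802 -0.1429  0.216 ] jawang -92.4 open 0.0356 F [-0.1 -0.8 -0.7] t 11.15 q6 1.49
trans [-0.2, 0.05, 11.79] turn 0.1
```

Request:
send_rows([
  {"grip": 1,"translation": [-0.2,0,4],"turn": 0},
  {"grip": 1,"translation": [-0.2,0,8],"turn": 0},
  {"grip": 1,"translation": [-0.2,0,11],"turn": 0},
  {"grip": 1,"translation": [-0.2,0,11.8],"turn": 0},
  {"grip": 1,"translation": [-0.2,0,11.9],"turn": 0},
  {"grip": 0.42,"translation": [-0.2,0,11.9],"turn": 0},
  {"grip": 0.42,"translation": [-0.2,0,11.9],"turn": 0},
  {"grip": 0.42,"translation": [-0.2,0,11.9],"turn": 0},
])

```text
time_s: 12.15
tool_pos: [0.4816, -0.1429, 0.0972]
eef_rot: [3.14, -0.065, 0.044]
ft_force: [0.3, 0.7, -0.3]
opening: 0.0497
```

```bash
cat >> h.py <<'E'
_to=to
def to(*a,**k):
    _to(*a,**k); M=R.from_rotvec(arm.state()['eef_rot']).as_matrix(); print('toolz',M[:,2].round(4))
E
python3 - <<'E'
from h import *
to(.6454,-.118,.2,half=-172)
E
```

```text
pos [ 0.4816 -0.1429  0.0972] jawang -92.4 open 0.0497 F [ 0.3  0.7 -0.3] t 12.15 q6 1.49
trans [16.55, -3.17, -9.82] turn 79.6
toolz [ 2.790e-02 -7.000e-04 -9.996e-01]
```

Request:
send_rows([
  {"grip": 0.42,"translation": [0,0,-4],"turn": 0},
  {"grip": 0.42,"translation": [0,0,-8],"turn": 0},
  {"grip": 0.42,"translation": [0.3,0,-12],"turn": 0},
  {"grip": 0.42,"translation": [0.3,0,-12],"turn": 0},
  {"grip": 0.42,"translation": [0.3,0,-12],"turn": 0},
])

```text
time_s: 12.78
tool_pos: [0.4806, -0.1428, 0.2167]
eef_rot: [-3.14, 0.066, -0.042]
ft_force: [-0.4, 0.5, 0.1]
opening: 0.0505
```

Run:
```python
from h import *
d=snap('top','t4'); soaps(d)
to(.6454,-.118,.2,half=-172)
```

```text
soap c [ 652.1 -218.7] wh [66.5 36.9] short axis ang -9.9 z 0.053 px [398. 180.] 250
soap c [ 646.1 -298.8] wh [36.4 68. ] short axis ang 14.2 z 0.053 px [423. 182.] 249
soap c [ 644.5 -118.9] wh [36.8 66. ] short axis ang 8.1 z 0.053 px [367. 183.] 248
pos [ 0.4803 -0.1428  0.2162] jawang -92.4 open 0.0504 F [-0.4 -0.   0.2] t 12.82 q6 1.49
trans [16.34, -3.16, 2.04] turn 79.6
toolz [ 2.570e-02 -3.000e-04 -9.997e-01]
```

Request:
send_rows([
  {"grip": 0.3,"translation": [2,0,0.5],"turn": 9},
  {"grip": 0,"translation": [4,-0.5,0.5],"turn": 19},
  {"grip": 0,"translation": [7,-1,0.5],"turn": 29},
  {"grip": 0,"translation": [10,-1.5,0.5],"turn": 39},
  {"grip": 0,"translation": [13,-2,0.5],"turn": 49},
  {"grip": 0,"translation": [16.1,-3.1,0.5],"turn": 59},
  {"grip": 0,"translation": [16.1,-3.1,0.5],"turn": 69},
  {"grip": 0,"translation": [16.1,-3.1,0.5],"turn": 79},
  {"grip": 0,"translation": [16.1,-3.1,0.5],"turn": 80.5},
  {"grip": 0,"translation": [16.1,-3.1,0.5],"turn": 80.5},
])

```text
time_s: 14.08
tool_pos: [0.6422, -0.1185, 0.2143]
eef_rot: [-2.345, 2.067, -0.028]
ft_force: [-0.8, -0.5, 0.5]
opening: 0.0872
```

Run:
```python
from h import *
d=snap('wrist','w5'); soaps(d)
d=snap('top','t5'); soaps(d,.1,.135,(.33,.56,-.36,-.06),300)
P=cloud(d);X,Y,Z=P[...,0],P[...,1],P[...,2]
m=(Z>.138)&(Z<.152)&(X>.33)&(X<.58)&(Y>-.4)&(Y<-.05)
print(cv2.minAreaRect((P[m][:,:2]*1000).astype(np.float32)),m.sum())
to(.642,-.119,.027,half=-173)
```

```text
soap c [ 646.5 -287.9] wh [36.2 48.9] short axis ang 13.9 z 0.054 px [341.  27.] 1980
soap c [ 554.6 -161.2] wh [270.5   4.7] short axis ang -2.7 z 0.045 px [400. 169.] 1759
soap c [ 654.3 -216.2] wh [66.2 36. ] short axis ang -8.5 z 0.054 px [324.  97.] 2104
soap c [ 647. -117.] wh [35.4 66. ] short axis ang 7.8 z 0.054 px [320. 185.] 1663
soap c [ 446.1 -313.2] wh [159.   33.4] short axis ang -82.5 z 0.118 px [438. 243.] 201
soap c [ 449.8 -142.3] wh [ 35.5 134. ] short axis ang 88.3 z 0.122 px [379. 243.] 582
((447.335205078125, -209.575927734375), (225.33029174804688, 164.09124755859375), 88.19088745117188) 442
pos [ 0.6424 -0.1185  0.2149] jawang -172.8 open 0.0871 F [ 0.1 -0.3  1. ] t 14.18 q6 0.06
trans [-0.02, 0.5, 18.78] turn 0.2
toolz [ 2.490e-02 -3.000e-04 -9.997e-01]
```

View pics/w5.png

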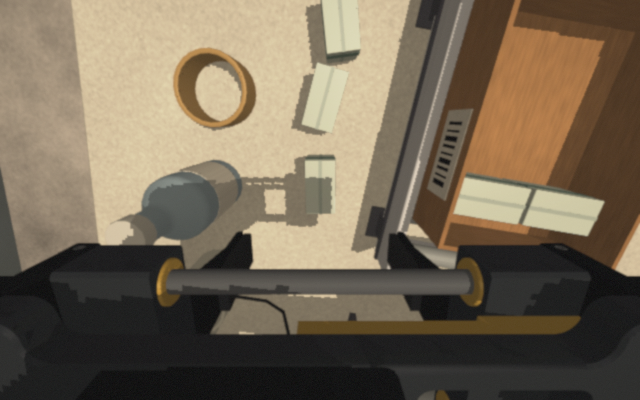

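Soaps A and B lie side by side in the carton at (530,205). Soap C is at (320,185). I grasp it next.

Request:
send_rows([
  {"grip": 0,"translation": [0,0.3,6],"turn": 0},
  {"grip": 0,"translation": [0,0.5,11],"turn": 0},
  {"grip": 0,"translation": [0,0.7,15.5],"turn": 0},
  {"grip": 0,"translation": [0,0.7,18.8],"turn": 0},
  {"grip": 0.6,"translation": [0,0.7,18.8],"turn": 0},
  {"grip": 1,"translation": [0,0.7,18.8],"turn": 0},
  {"grip": 1,"translation": [0,0.7,18.8],"turn": 0},
  {"grip": 1,"translation": [0,0.7,18.8],"turn": 0},
  {"grip": 1,"translation": [0,0.7,18.8],"turn": 0},
  {"grip": 1,"translation": [0,0.7,18.8],"turn": 0},
])

```text
time_s: 15.42
tool_pos: [0.6409, -0.1195, 0.0274]
eef_rot: [-2.343, 2.066, -0.032]
ft_force: [1.8, 0.5, 1.5]
opening: 0.0363
```

Request:
send_rows([
  {"grip": 1,"translation": [0,0,0],"turn": 0},
  {"grip": 1,"translation": [0,0,0],"turn": 0},
  {"grip": 1,"translation": [0,0,-4],"turn": 0},
  {"grip": 1,"translation": [0,-0.2,-9],"turn": 0},
  {"grip": 1,"translation": [0,-0.3,-14],"turn": 0},
  {"grip": 1,"translation": [0,-0.5,-19],"turn": 0},
  {"grip": 1,"translation": [0,-0.5,-19],"turn": 0},
  {"grip": 1,"translation": [0,-0.5,-19],"turn": 0},
])

```text
time_s: 16.42
tool_pos: [0.6396, -0.1185, 0.2161]
eef_rot: [-2.344, 2.067, -0.028]
ft_force: [0.1, -0.3, -1.2]
opening: 0.0355
```

Run:
```python
from h import *
s=slot(.036,.0);print(s)
to(*s,.22,half=-92.5)
```

```text
[ 0.48346574 -0.2095703 ]
pos [ 0.6396 -0.1185  0.2161] jawang -172.8 open 0.0355 F [ 0.1 -0.3 -1.2] t 16.43 q6 0.06
trans [7.09, 16.61, -0.78] turn -80.3
toolz [ 2.420e-02  7.000e-04 -9.997e-01]
```

Request:
send_rows([
  {"grip": 1,"translation": [1,1.5,-0.3],"turn": -9},
  {"grip": 1,"translation": [2,3.5,-0.3],"turn": -19},
  {"grip": 1,"translation": [3,6,-0.3],"turn": -29},
  {"grip": 1,"translation": [4,9,-0.3],"turn": -39},
  {"grip": 1,"translation": [5,12,-0.3],"turn": -49},
  {"grip": 1,"translation": [6,15,-0.3],"turn": -59},
  {"grip": 1,"translation": [7.1,16.6,-0.3],"turn": -69},
  {"grip": 1,"translation": [7.1,16.6,-0.3],"turn": -79},
  {"grip": 1,"translation": [7.1,16.6,-0.3],"turn": -80.5},
  {"grip": 1,"translation": [7.1,16.6,-0.3],"turn": -80.5},
])

```text
time_s: 17.68
tool_pos: [0.4832, -0.2095, 0.214]
eef_rot: [-3.139, 0.067, -0.034]
ft_force: [-0.4, -0.1, -1.1]
opening: 0.0362
```

Run:
```python
from h import *
d=snap('wrist','w6')
s=slot(.036,.0)
to(*s,.098,half=-92.5)
```

```text
pos [ 0.4835 -0.2095  0.2143] jawang -92.4 open 0.0358 F [ 0.4 -0.4 -1.3] t 17.73 q6 1.63
trans [-0.26, 0.03, 11.63] turn 0.1
toolz [ 0.0222  0.001  -0.9998]
```

View pics/w6.png

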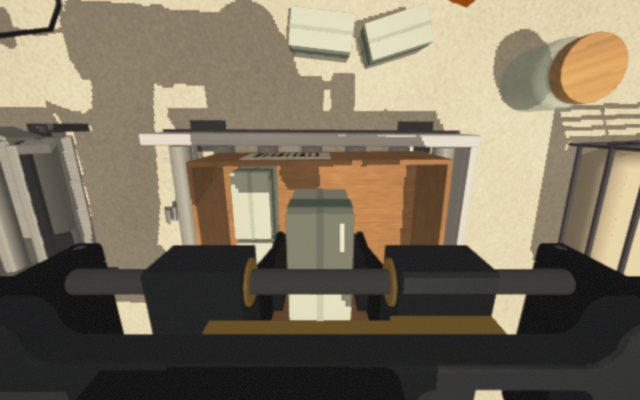

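Soap C is in the fingers at (320,225), over the middle slot beside soap B at (255,205). I lower it.

Request:
send_rows([
  {"grip": 1,"translation": [-0.1,0,4],"turn": 0},
  {"grip": 1,"translation": [-0.2,0,8],"turn": 0},
  {"grip": 1,"translation": [-0.2,0,11],"turn": 0},
  {"grip": 1,"translation": [-0.2,0,11.7],"turn": 0},
  {"grip": 1,"translation": [-0.2,0,11.7],"turn": 0},
  {"grip": 0.42,"translation": [-0.2,0,11.7],"turn": 0},
  {"grip": 0.42,"translation": [-0.2,0,11.7],"turn": 0},
  {"grip": 0.42,"translation": [-0.2,0,11.7],"turn": 0},
])

```text
time_s: 18.73
tool_pos: [0.4845, -0.2093, 0.0979]
eef_rot: [-3.139, 0.066, -0.037]
ft_force: [-0.6, -0.0, 0.3]
opening: 0.0497
```

Request:
send_rows([
  {"grip": 0.42,"translation": [0,0,-4],"turn": 0},
  {"grip": 0.42,"translation": [0.1,0,-8],"turn": 0},
  {"grip": 0.42,"translation": [0.2,0,-12],"turn": 0},
  {"grip": 0.42,"translation": [0.2,0,-12],"turn": 0},
  {"grip": 0.42,"translation": [0.2,0,-12],"turn": 0},
])

```text
time_s: 19.35
tool_pos: [0.4831, -0.2093, 0.2174]
eef_rot: [-3.139, 0.067, -0.036]
ft_force: [0.0, 0.4, 0.2]
opening: 0.0504
```

Run:
```python
from h import *
d=snap('top','t7'); soaps(d)
to(.650,-.218,.2,half=172)
```

```text
soap c [ 652.3 -218.3] wh [66.3 37.2] short axis ang -8.0 z 0.053 px [398. 180.] 248
soap c [ 646.4 -298.9] wh [36.3 68.7] short axis ang 14.4 z 0.053 px [423. 182.] 251
pos [ 0.4828 -0.2092  0.2168] jawang -92.4 open 0.0504 F [ 0.7  0.1 -1. ] t 19.4 q6 1.63
trans [16.7, 0.17, 2.04] turn 95.6
toolz [ 0.0216  0.0016 -0.9998]
```

Request:
send_rows([
  {"grip": 0.3,"translation": [2,0,0.5],"turn": 10},
  {"grip": 0,"translation": [4,0,0.5],"turn": 20},
  {"grip": 0,"translation": [7,0,0.5],"turn": 30},
  {"grip": 0,"translation": [10,0,0.5],"turn": 40},
  {"grip": 0,"translation": [13,0,0.5],"turn": 50},
  {"grip": 0,"translation": [16,0.1,0.5],"turn": 60},
  {"grip": 0,"translation": [16.8,0.2,0.5],"turn": 70},
  {"grip": 0,"translation": [16.8,0.2,0.5],"turn": 80},
  {"grip": 0,"translation": [16.8,0.2,0.5],"turn": 90},
  {"grip": 0,"translation": [16.8,0.2,0.5],"turn": 95.6},
])

```text
time_s: 20.65
tool_pos: [0.65, -0.2182, 0.2131]
eef_rot: [-2.046, 2.364, -0.016]
ft_force: [0.4, 0.2, 0.2]
opening: 0.0866
```

Run:
```python
from h import *
d=snap('wrist','w8'); soaps(d)
d=snap('top','t8'); soaps(d,.1,.135,(.33,.56,-.36,-.06),300)
to(.652,-.218,.027,half=172)
```

```text
soap c [ 648.3 -297. ] wh [36.2 65.9] short axis ang 13.9 z 0.054 px [313. 116.] 2012
soap c [ 552.1 -213.5] wh [153.1   4.7] short axis ang -2.8 z 0.044 px [404. 190.] 769
soap c [ 654.3 -216.7] wh [66.1 36.1] short axis ang -8.5 z 0.054 px [319. 185.] 1691
soap c [ 445.6 -312. ] wh [158.9  34.9] short axis ang -84.2 z 0.119 px [438. 243.] 210
soap c [ 483.4 -210.4] wh [36.6 66.7] short axis ang 87.9 z 0.122 px [401. 231.] 319
soap c [ 469.6 -167.7] wh [15.1 74. ] short axis ang 89.8 z 0.121 px [388. 234.] 105
pos [ 0.65   -0.2182  0.2134] jawang 172.0 open 0.0871 F [ 0.6 -0.3 -0.2] t 20.75 q6 -0.05
trans [0.04, 0.14, 18.64] turn -0.0
toolz [ 0.0182  0.0021 -0.9998]
```

Request:
send_rows([
  {"grip": 0,"translation": [0,0.1,6],"turn": 0},
  {"grip": 0,"translation": [0,0.1,11],"turn": 0},
  {"grip": 0,"translation": [0,0.1,15.5],"turn": 0},
  {"grip": 0,"translation": [0,0.1,18.6],"turn": 0},
  {"grip": 0.6,"translation": [0,0.1,18.6],"turn": 0},
  {"grip": 1,"translation": [0,0.1,18.6],"turn": 0},
  {"grip": 1,"translation": [0,0.1,18.6],"turn": 0},
  {"grip": 1,"translation": [0,0.1,18.6],"turn": 0},
  {"grip": 1,"translation": [0,0.1,18.6],"turn": 0},
  {"grip": 1,"translation": [0,0.1,18.6],"turn": 0},
])

```text
time_s: 22.0
tool_pos: [0.6527, -0.2177, 0.0278]
eef_rot: [-2.05, 2.359, -0.017]
ft_force: [0.2, 0.3, 1.3]
opening: 0.036
```

Request:
send_rows([
  {"grip": 1,"translation": [0,0,0],"turn": 0},
  {"grip": 1,"translation": [0,0,0],"turn": 0},
  {"grip": 1,"translation": [0,0,-4],"turn": 0},
  {"grip": 1,"translation": [0,-0.2,-9],"turn": 0},
  {"grip": 1,"translation": [0,-0.3,-14],"turn": 0},
  {"grip": 1,"translation": [0,-0.3,-19],"turn": 0},
  {"grip": 1,"translation": [0,-0.3,-19],"turn": 0},
  {"grip": 1,"translation": [0,-0.3,-19],"turn": 0},
])

```text
time_s: 23.0
tool_pos: [0.6513, -0.2181, 0.2168]
eef_rot: [-2.05, 2.36, -0.014]
ft_force: [0.2, 0.1, -1.1]
opening: 0.0357
```

Run:
```python
from h import *
s=slot(.036,-.066);print(s)
to(*s,.22,half=-92.5)
```

```text
[ 0.48058686 -0.27550748]
pos [ 0.6513 -0.2181  0.2168] jawang 172.0 open 0.0357 F [ 0.2  0.1 -1.1] t 23.0 q6 -0.05
trans [8.07, 16.1, -0.63] turn -95.5
toolz [ 0.0175  0.0031 -0.9998]
```

Request:
send_rows([
  {"grip": 1,"translation": [1,1.5,0],"turn": -10},
  {"grip": 1,"translation": [2,3.5,0],"turn": -20},
  {"grip": 1,"translation": [3,6,0],"turn": -30},
  {"grip": 1,"translation": [4,9,0],"turn": -40},
  {"grip": 1,"translation": [5,12,0],"turn": -50},
  {"grip": 1,"translation": [6.5,14,0],"turn": -60},
  {"grip": 1,"translation": [8.1,16.1,0],"turn": -70},
  {"grip": 1,"translation": [8.1,16.1,0],"turn": -80},
  {"grip": 1,"translation": [8.1,16.1,0],"turn": -90},
  {"grip": 1,"translation": [8.1,16.1,0],"turn": -95.5},
])

```text
time_s: 24.25
tool_pos: [0.4794, -0.2755, 0.2115]
eef_rot: [-3.136, 0.065, -0.021]
ft_force: [0.4, -0.0, -1.0]
opening: 0.0355
```

Run:
```python
from h import *
d=snap('wrist','w9')
s=slot(.036,-.066)
to(*s,.098,half=-92.5)
```

```text
pos [ 0.4794 -0.2754  0.2114] jawang -92.3 open 0.036 F [-0.4  0.3 -0.9] t 24.3 q6 1.77
trans [-0.03, 0.06, 11.34] turn 0.2
toolz [ 0.0132  0.0047 -0.9999]
```

View pics/w9.png

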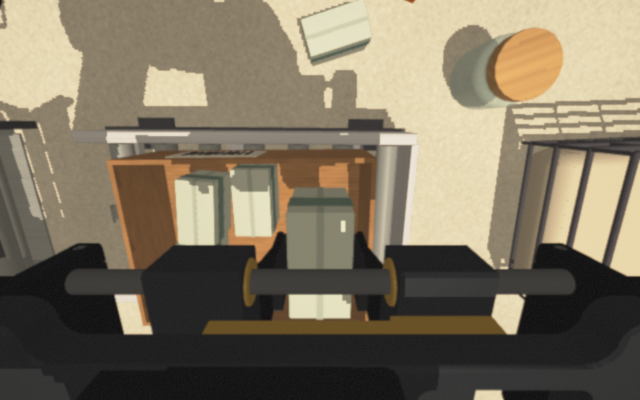

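Run:
```python
from h import *
for n in ['t8','w9']:
    d=load(n); P=cloud(d);X,Y,Z=P[...,0],P[...,1],P[...,2]
    m=(Z>.14)&(Z<.150)&(X>.40)&(X<.58)&(Y>-.4)&(Y<-.05)
    print(n,m.sum(),np.percentile(Y[m],[1,99]),np.percentile(X[m],[1,99]))
    soaps(d,.105,.135,(.33,.56,-.36,-.06),100)
```

```text
t8 151 [-0.32378532 -0.1593061 ] [0.40330403 0.53054142]
soap c [ 445.6 -312. ] wh [158.9  34.9] short axis ang -84.2 z 0.121 px [439. 243.] 185
soap c [ 483.1 -210.4] wh [36.6 66. ] short axis ang 87.9 z 0.122 px [402. 231.] 301
soap c [ 469.6 -167.7] wh [15.1 74. ] short axis ang 89.8 z 0.121 px [388. 234.] 105
w9 2977 [-0.3214552  -0.09637671] [0.40484168 0.53337429]
soap c [ 532.3 -176.2] wh [90.5  2. ] short axis ang -1.9 z 0.125 px [215. 155.] 478
soap c [ 485.3 -208.7] wh [36.7 65.6] short axis ang 87.3 z 0.123 px [253. 200.] 2747
soap c [ 475.6 -153.6] wh [40.1 71.3] short axis ang 79.1 z 0.123 px [198. 210.] 2909
```

Carton has not moved and its slot is clear, so I lower soap D.

Request:
send_rows([
  {"grip": 1,"translation": [0,0.1,4],"turn": 0},
  {"grip": 1,"translation": [0,0.1,8],"turn": 0},
  {"grip": 1,"translation": [0,0.1,11],"turn": 0},
  {"grip": 1,"translation": [0,0.1,11.4],"turn": 0},
  {"grip": 1,"translation": [0,0.1,11.4],"turn": 0},
  {"grip": 0.42,"translation": [0,0.1,11.4],"turn": 0},
  {"grip": 0.42,"translation": [0,0.1,11.4],"turn": 0},
  {"grip": 0.42,"translation": [0,0.1,11.4],"turn": 0},
])

```text
time_s: 25.3
tool_pos: [0.481, -0.2759, 0.0978]
eef_rot: [-3.136, 0.062, -0.022]
ft_force: [1.2, 0.5, -0.2]
opening: 0.0491
```

Request:
send_rows([
  {"grip": 0.42,"translation": [0,0,-4],"turn": 0},
  {"grip": 0.42,"translation": [0.1,0,-8],"turn": 0},
  {"grip": 0.42,"translation": [0.2,0,-12],"turn": 0},
  {"grip": 0.42,"translation": [0.2,0,-12],"turn": 0},
  {"grip": 0.42,"translation": [0.2,0,-12],"turn": 0},
])

```text
time_s: 25.92
tool_pos: [0.4808, -0.2762, 0.2173]
eef_rot: [-3.135, 0.063, -0.021]
ft_force: [-0.5, -0.6, -0.9]
opening: 0.0506
```

Run:
```python
from h import *
d=snap('top','t10'); soaps(d)
to(.646,-.298,.2,half=-166.5)
```

```text
soap c [ 659.1 -302.2] wh [74.6 31.7] short axis ang -11.2 z 0.053 px [426. 179.] 123
pos [ 0.4806 -0.2762  0.2167] jawang -92.3 open 0.0507 F [ 0.2 -0.1 -0.1] t 25.98 q6 1.77
trans [16.6, 1.53, 1.85] turn 74.2
toolz [ 0.012   0.0056 -0.9999]
```

Request:
send_rows([
  {"grip": 0.3,"translation": [2,0,0.5],"turn": 10},
  {"grip": 0,"translation": [4,0,0.5],"turn": 20},
  {"grip": 0,"translation": [7,0.5,0.5],"turn": 30},
  {"grip": 0,"translation": [10,0.8,0.5],"turn": 40},
  {"grip": 0,"translation": [13,1,0.5],"turn": 50},
  {"grip": 0,"translation": [16,1.3,0.5],"turn": 60},
  {"grip": 0,"translation": [16.6,1.5,0.5],"turn": 70},
  {"grip": 0,"translation": [16.6,1.5,0.5],"turn": 74},
  {"grip": 0,"translation": [16.6,1.5,0.5],"turn": 74},
])

```text
time_s: 27.1
tool_pos: [0.6454, -0.2976, 0.2113]
eef_rot: [-2.463, 1.933, -0.004]
ft_force: [-0.2, -0.8, -0.5]
opening: 0.0868
```

Run:
```python
from h import *
d=snap('wrist','w11'); soaps(d)
d=snap('top','t11'); soaps(d,.1,.135,(.33,.56,-.36,-.06),300)
to(.647,-.298,.027,half=-166)
```

```text
soap c [ 600.9 -443.6] wh [12.7 52.9] short axis ang 90.0 z 0.059 px [394.  64.] 503
soap c [ 648.5 -297. ] wh [35.9 66.4] short axis ang 14.3 z 0.054 px [319. 184.] 1707
soap c [ 445.4 -312.3] wh [159.2  36. ] short axis ang -83.8 z 0.118 px [439. 243.] 208
soap c [ 479.8 -277. ] wh [33.7 66. ] short axis ang 87.0 z 0.122 px [425. 232.] 259
pos [ 0.6455 -0.2976  0.2123] jawang -166.2 open 0.0875 F [ 0.7 -0.4 -0.2] t 27.2 q6 0.45
trans [0.14, 0.07, 18.53] turn -0.2
toolz [ 0.0099  0.0061 -0.9999]
```

View pics/w11.png

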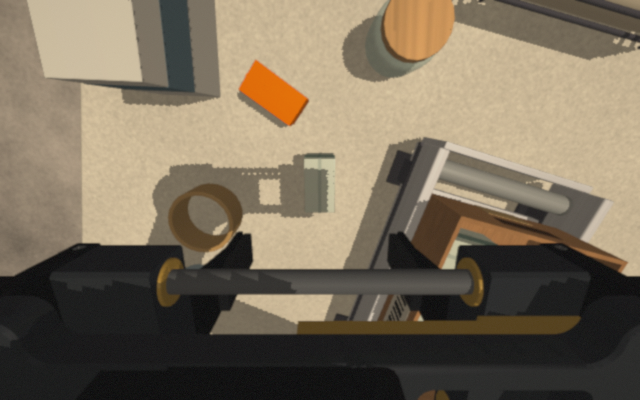

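View pics/t11.png

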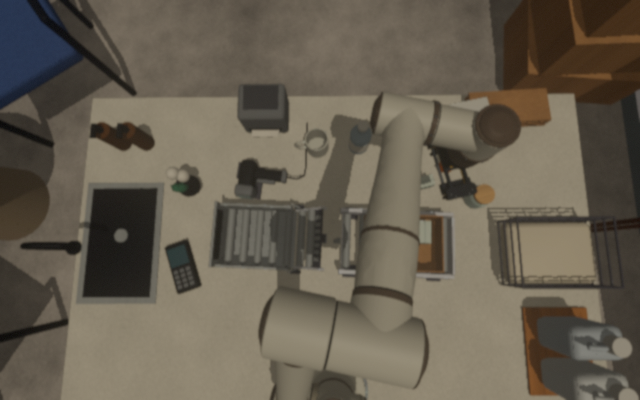

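Soap E is at (319,184), undisturbed. The orange look-alike at (273,92) is clear.

Request:
send_rows([
  {"grip": 0,"translation": [0.1,0,6],"turn": 0},
  {"grip": 0,"translation": [0.1,0,11],"turn": 0},
  {"grip": 0,"translation": [0.1,0,15.5],"turn": 0},
  {"grip": 0,"translation": [0.1,0,18.5],"turn": 0},
  {"grip": 0.6,"translation": [0.1,0,18.5],"turn": 0},
  {"grip": 1,"translation": [0.1,0,18.5],"turn": 0},
  {"grip": 1,"translation": [0.1,0,18.5],"turn": 0},
  {"grip": 1,"translation": [0.1,0,18.5],"turn": 0},
  {"grip": 1,"translation": [0.1,0,18.5],"turn": 0},
  {"grip": 1,"translation": [0.1,0,18.5],"turn": 0},
])

```text
time_s: 28.45
tool_pos: [0.6476, -0.2975, 0.0276]
eef_rot: [-2.463, 1.932, -0.007]
ft_force: [0.6, 0.6, 1.4]
opening: 0.0358
```

Request:
send_rows([
  {"grip": 1,"translation": [0,0,0],"turn": 0},
  {"grip": 1,"translation": [0,0,0],"turn": 0},
  {"grip": 1,"translation": [0,0,-4],"turn": 0},
  {"grip": 1,"translation": [0,0,-9],"turn": 0},
  {"grip": 1,"translation": [0,0,-14],"turn": 0},
  {"grip": 1,"translation": [0,0,-19],"turn": 0},
  {"grip": 1,"translation": [0,0,-19],"turn": 0},
  {"grip": 1,"translation": [0,0,-19],"turn": 0},
])

```text
time_s: 29.45
tool_pos: [0.645, -0.2982, 0.2165]
eef_rot: [-2.463, 1.932, -0.004]
ft_force: [-0.5, 0.7, -2.2]
opening: 0.0358
```

Run:
```python
from h import *
s=slot(-.036,-.066);print(s)
to(*s,.22,half=-92.5)
```

```text
[ 0.40865538 -0.27236688]
pos [ 0.645  -0.2982  0.2165] jawang -166.2 open 0.0358 F [-0.5  0.7 -2.2] t 29.45 q6 0.45
trans [-8.13, 22.34, -0.53] turn -73.7
toolz [ 0.0087  0.0075 -0.9999]
```

Request:
send_rows([
  {"grip": 1,"translation": [-1,2,0],"turn": -10},
  {"grip": 1,"translation": [-2,5,0],"turn": -20},
  {"grip": 1,"translation": [-3,9,0],"turn": -30},
  {"grip": 1,"translation": [-4.5,13,0],"turn": -40},
  {"grip": 1,"translation": [-6,17,0],"turn": -50},
  {"grip": 1,"translation": [-7.5,20.5,0],"turn": -60},
  {"grip": 1,"translation": [-8.1,22.3,0],"turn": -70},
  {"grip": 1,"translation": [-8.1,22.3,0],"turn": -73.7},
  {"grip": 1,"translation": [-8.1,22.3,0],"turn": -73.7},
])

```text
time_s: 30.58
tool_pos: [0.4081, -0.2722, 0.2132]
eef_rot: [-3.132, 0.071, -0.009]
ft_force: [-0.0, 0.3, -1.7]
opening: 0.0358
```

Run:
```python
from h import *
d=snap('wrist','w12')
P=cloud(d);X,Y,Z=P[...,0],P[...,1],P[...,2]
m=(Z>.14)&(Z<.150)&(X>.40)&(X<.58)&(Y>-.4)&(Y<-.05)
print(m.sum(),np.percentile(Y[m],[1,99]),np.percentile(X[m],[1,99]))
s=slot(-.036,-.066)
to(*s,.098,half=-92.5)
```

```text
4426 [-0.32173026 -0.0961699 ] [0.40293326 0.53270748]
pos [ 0.4085 -0.2722  0.2134] jawang -92.6 open 0.0358 F [ 0.1  0.2 -1.7] t 30.62 q6 1.79
trans [-0.05, 0.11, 11.54] turn -0.1
toolz [ 0.0061  0.0085 -0.9999]
```

View pics/w12.png

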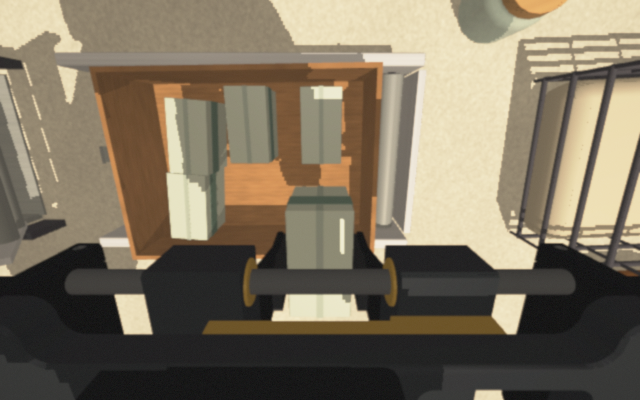

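Four soaps stand in the carton, at (195,135), (197,205), (250,125) and (322,125). Soap E is over the free rear-near slot, so I lower it.

Request:
send_rows([
  {"grip": 1,"translation": [0,0.1,4],"turn": 0},
  {"grip": 1,"translation": [0,0.1,8],"turn": 0},
  {"grip": 1,"translation": [0,0.1,11],"turn": 0},
  {"grip": 1,"translation": [0,0.1,11.6],"turn": 0},
  {"grip": 1,"translation": [0,0.1,11.6],"turn": 0},
  {"grip": 0.42,"translation": [0,0.1,11.6],"turn": 0},
  {"grip": 0.42,"translation": [0,0.1,11.6],"turn": 0},
  {"grip": 0.42,"translation": [0,0.1,11.6],"turn": 0},
])

```text
time_s: 31.62
tool_pos: [0.4094, -0.2723, 0.0976]
eef_rot: [-3.132, 0.072, -0.01]
ft_force: [-0.2, 0.1, 0.4]
opening: 0.0495
```

Request:
send_rows([
  {"grip": 0.42,"translation": [0,0,-4],"turn": 0},
  {"grip": 0.42,"translation": [0.1,0,-8],"turn": 0},
  {"grip": 0.42,"translation": [0.2,0,-12],"turn": 0},
  {"grip": 0.42,"translation": [0.2,0,-12],"turn": 0},
  {"grip": 0.42,"translation": [0.2,0,-12],"turn": 0},
])

```text
time_s: 32.25
tool_pos: [0.4101, -0.273, 0.2172]
eef_rot: [-3.132, 0.072, -0.009]
ft_force: [-1.0, 0.5, 0.7]
opening: 0.0505
```

Run:
```python
from h import *
d=snap('wrist','w13'); soaps(d,.1,.135,(.33,.56,-.36,-.06),300)
to(.459,.042,.24,half=-182.5)
```

```text
soap c [ 484.6 -210.2] wh [37.1 65.5] short axis ang 87.9 z 0.123 px [251. 126.] 3317
soap c [ 441.  -272.7] wh [ 37.5 146.5] short axis ang 87.7 z 0.123 px [320. 160.] 5553
soap c [ 438.7 -149.5] wh [ 47.1 146.6] short axis ang 75.9 z 0.123 px [194. 170.] 6342
pos [ 0.4098 -0.273   0.2165] jawang -92.6 open 0.0506 F [-0.6 -0.9 -0.3] t 32.3 q6 1.79
trans [3.48, -31.71, -2.03] turn 89.9
toolz [ 0.0047  0.0094 -0.9999]
```

View pics/w13.png

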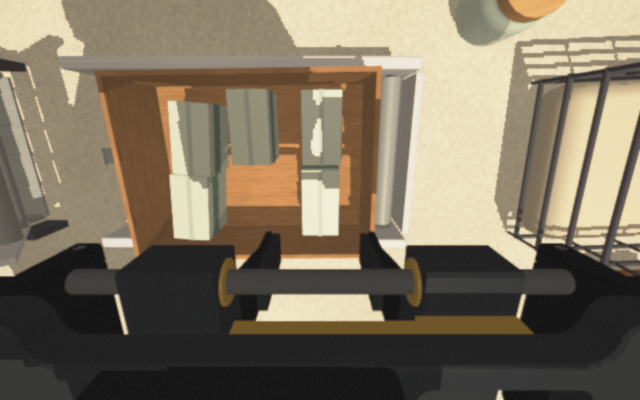

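All five soap boxes are in the carton. Now to the leaf.

Request:
send_rows([
  {"grip": 0.7,"translation": [0,-3,-2],"turn": 10},
  {"grip": 1,"translation": [0.5,-7,-2],"turn": 20},
  {"grip": 1,"translation": [1,-11,-2],"turn": 30},
  {"grip": 1,"translation": [1.5,-15,-2],"turn": 40},
  {"grip": 1,"translation": [2,-19,-2],"turn": 50},
  {"grip": 1,"translation": [2.5,-23,-2],"turn": 60},
  {"grip": 1,"translation": [3,-27,-2],"turn": 70},
  {"grip": 1,"translation": [3.5,-31.7,-2],"turn": 80},
  {"grip": 1,"translation": [3.5,-31.7,-2],"turn": 90},
  {"grip": 1,"translation": [3.5,-31.7,-2],"turn": 90},
])

```text
time_s: 33.55
tool_pos: [0.4586, 0.0421, 0.2384]
eef_rot: [-2.168, 2.264, 0.007]
ft_force: [-0.8, 0.4, -1.0]
opening: 0.0008
```

Run:
```python
from h import *
d=snap('wrist','w14')
P=cloud(d);X,Y,Z=P[...,0],P[...,1],P[...,2]
m=(X>.4)&(X<.52)&(Y>-.01)&(Y<.1)&(Z>.1)&(Z<.17)
for zz in np.arange(.1,.165,.005):
    k=m&(abs(Z-zz)<.0025); print(zz.round(3),k.sum(),Y[k].mean().round(4) if k.sum() else '')
to(.46,.047,.16,half=-182.5)
d=snap('top','t14');soaps(d)
```

```text
0.1 0 
0.105 0 
0.11 35 0.0753
0.115 840 0.0681
0.12 569 0.0657
0.125 0 
0.13 1 0.0524
0.135 185 0.0524
0.14 473 0.0387
0.145 561 0.0364
0.15 651 0.0357
0.155 864 0.0341
0.16 0 
pos [0.4587 0.0417 0.2386] jawang 177.5 open 0.0006 F [-1.2 -0.3 -0.4] t 33.6 q6 -0.48
trans [-0.47, -0.09, 7.87] turn 0.0
toolz [ 0.0025  0.0084 -1.    ]
```

View pics/w14.png

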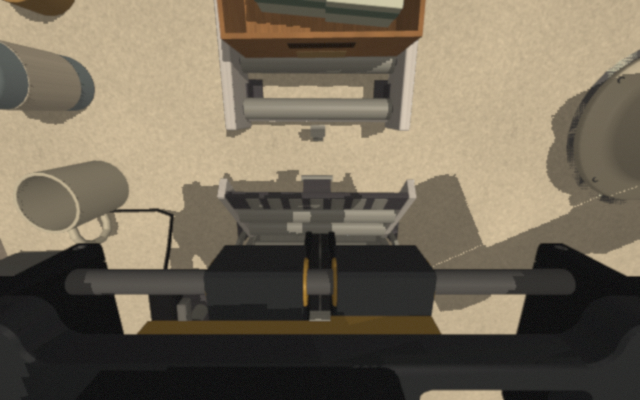

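View pics/t14.png

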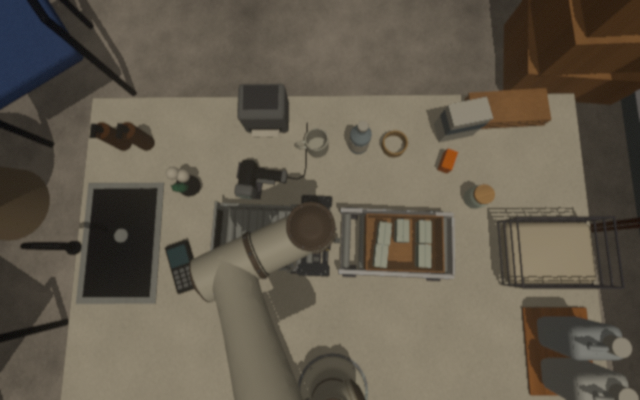

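The leaf stands up: its press plate is at (317,200) in the wrist view, and the mid tab at (317,188) shows where the free edge is. I press along the hinge arc.

Request:
send_rows([
  {"grip": 1,"translation": [-0.4,0,4],"turn": 0},
  {"grip": 1,"translation": [-0.4,0,7.5],"turn": 0},
  {"grip": 1,"translation": [0.1,0,9],"turn": 0},
  {"grip": 1,"translation": [0.5,0,10.1],"turn": 0},
  {"grip": 1,"translation": [1.6,0,11.3],"turn": 0},
  {"grip": 1,"translation": [2.8,0,12.9],"turn": 0},
  {"grip": 1,"translation": [3.7,0,14.7],"turn": 0},
])

```text
time_s: 34.52
tool_pos: [0.459, 0.0062, 0.0921]
eef_rot: [-2.165, 2.259, 0.005]
ft_force: [-0.6, 6.0, 5.5]
opening: 0.0002
```

Run:
```python
from h import *
d=snap('wrist','w15')
to(.4566,-.001,.059,half=-182.5)
```

```text
pos [0.4582 0.0052 0.0902] jawang 177.5 open 0.0002 F [1.6 3.  5. ] t 34.58 q6 -0.4
trans [0.66, 0.15, 3.12] turn 0.0
toolz [ 0.0046  0.0098 -0.9999]
```

View pics/w15.png

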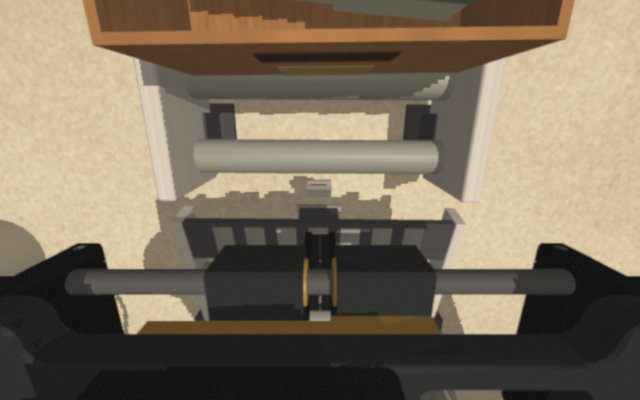

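The leaf is going down with about 6 N on the tip; the plate is at (320,235) and the pawl at (318,187). I carry on until it catches.

Request:
send_rows([
  {"grip": 1,"translation": [0.35,0.1,1],"turn": 0},
  {"grip": 1,"translation": [0.55,0.1,2],"turn": 0},
  {"grip": 1,"translation": [0.6,0.1,2.7],"turn": 0},
  {"grip": 1,"translation": [0.65,0.1,3.1],"turn": 0},
  {"grip": 1,"translation": [0.65,0.1,3.3],"turn": 0},
  {"grip": 1,"translation": [0.65,0.1,3.4],"turn": 0},
  {"grip": 1,"translation": [0.65,0.1,3.4],"turn": 0},
])

```text
time_s: 35.45
tool_pos: [0.4584, -0.0007, 0.0588]
eef_rot: [-2.167, 2.257, 0.003]
ft_force: [-5.7, 4.0, 19.0]
opening: 0.0011
```

Run:
```python
from h import *
d=snap('wrist','w16')
to(.4566,-.001,.057,half=-182.5)
```

```text
pos [ 0.4585 -0.0007  0.0589] jawang 177.7 open 0.0006 F [-5.6  3.1 18.5] t 35.5 q6 -0.38
trans [0.04, 0.19, 0.18] turn 0.2
toolz [ 0.0078  0.0103 -0.9999]
```

View pics/w16.png

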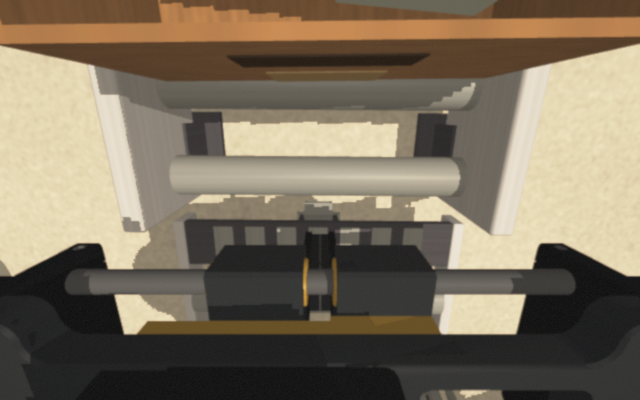

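Tip at 59 mm with 19 N, so it is at the end stop. I lift gently and look.

Request:
send_rows([
  {"grip": 1,"translation": [0,0.2,0.1],"turn": 0},
  {"grip": 1,"translation": [0,0.2,0.1],"turn": 0},
  {"grip": 1,"translation": [0,0.2,-0.5],"turn": 0},
  {"grip": 1,"translation": [-0.2,0.2,-1],"turn": 0},
  {"grip": 1,"translation": [-0.3,0.2,-1.7],"turn": 0},
  {"grip": 1,"translation": [-0.4,0.2,-2.2],"turn": 0},
  {"grip": 1,"translation": [-0.4,0.2,-2.2],"turn": 0},
])

```text
time_s: 36.38
tool_pos: [0.4566, 0.0032, 0.0812]
eef_rot: [-2.167, 2.256, 0.003]
ft_force: [0.2, 0.7, 0.2]
opening: 0.0005
```

Run:
```python
from h import *
d=snap('wrist','w17')
P=cloud(d);X,Y,Z=P[...,0],P[...,1],P[...,2]
for yy in np.arange(-.03,.05,.005):
    k=(X>.38)&(X<.54)&(abs(Y-yy)<.0025)&(Z<.075)&(Z>.02); print(yy.round(3),k.sum(),np.percentile(Z[k],[50,80,95]).round(4) if k.sum() else '')
to(.4566,-.001,.2,half=-182.5)
```

```text
-0.03 119 [0.0587 0.0598 0.061 ]
-0.025 258 [0.0485 0.0604 0.0614]
-0.02 380 [0.0605 0.0629 0.0637]
-0.015 1554 [0.0628 0.0636 0.0642]
-0.01 1626 [0.0634 0.064  0.0646]
-0.005 1524 [0.0634 0.064  0.0646]
0.0 1480 [0.0635 0.064  0.0646]
0.005 1273 [0.0634 0.064  0.0646]
0.01 918 [0.0633 0.0639 0.0644]
0.015 146 [0.063  0.0635 0.064 ]
0.02 3 [0.0622 0.0624 0.0625]
0.025 0 
0.03 0 
0.035 0 
0.04 0 
0.045 0 
pos [0.4564 0.0031 0.0809] jawang 177.7 open 0.0003 F [ 0.  -0.2 -0. ] t 36.42 q6 -0.39
trans [0.29, -0.13, -11.91] turn 0.2
toolz [ 0.0078  0.0104 -0.9999]
```

View pics/w17.png

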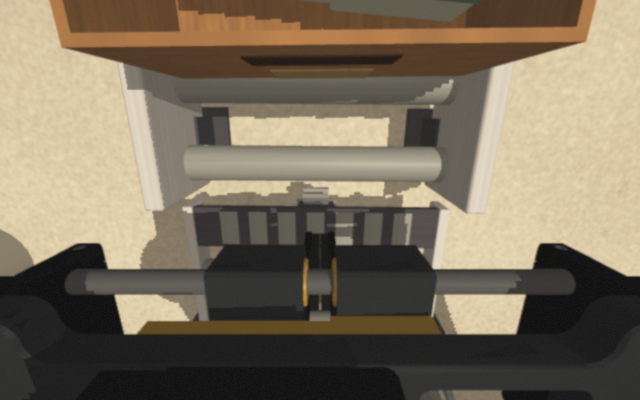

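The leaf stays level on its own at about 63.5 mm, with no contact force. Now I go up and round behind the carton.

Request:
send_rows([
  {"grip": 0.6,"translation": [0,0,-5],"turn": 0},
  {"grip": 0.3,"translation": [0,0,-10],"turn": 0},
  {"grip": 0,"translation": [0,0,-15.5],"turn": 0},
  {"grip": 0,"translation": [5,0,-16],"turn": 0},
  {"grip": 0,"translation": [11,0,-16],"turn": 0},
  {"grip": 0,"translation": [17,0,-16],"turn": 0},
  {"grip": 0,"translation": [23,0,-16],"turn": 0},
  {"grip": 0,"translation": [29,0,-16],"turn": 0},
  {"grip": 0,"translation": [34.5,0,-16],"turn": 0},
  {"grip": 0,"translation": [34.5,0,-16],"turn": 0},
])

```text
time_s: 37.67
tool_pos: [0.4401, -0.3462, 0.2356]
eef_rot: [-2.161, 2.264, 0.007]
ft_force: [0.2, 0.5, 0.3]
opening: 0.0853
```

Run:
```python
from h import *
d=snap('top','t18')
P=cloud(d);X,Y,Z=P[...,0],P[...,1],P[...,2]
k=(X>.38)&(X<.54)&(Y>0.0)&(Y<.09); print('leaf Z',np.percentile(Z[k],[5,50,95]).round(3))
m=(Z>.138)&(Z<.152)&(X>.33)&(X<.58)&(Y>-.4)&(Y<-.05)
print(m.sum(),np.percentile(Y[m],[1,99]),np.percentile(X[m],[1,99]))
d=snap('wrist','w18')
x=.457+.0435*(-.346+.0135)
to(x,-.345,.087,half=-182.5)
```

```text
leaf Z [-0.003  0.064  1.199]
218 [-0.21665246 -0.09938751] [0.36689225 0.53100526]
pos [ 0.4405 -0.3434  0.2362] jawang 177.6 open 0.0864 F [-0.6  0.1 -0.1] t 37.77 q6 0.34
trans [0.32, -0.13, 14.92] turn 0.1
toolz [ 0.0061  0.0115 -0.9999]
```

View pics/t18.png

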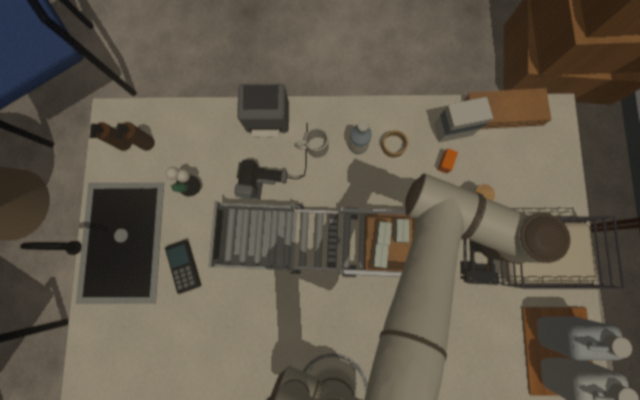

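View pics/w18.png

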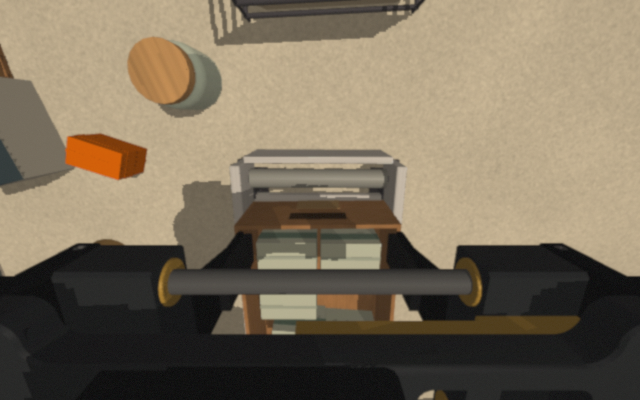

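The leaf is level at (320,240) in the top view. The carton's rear rim is at row 227 in the wrist view.

Run:
```python
from h import *
d=load('w18'); P=cloud(d);X,Y,Z=P[...,0],P[...,1],P[...,2]
m=(Z>.138)&(Z<.152)&(X>.36)&(X<.54)&(Y>-.4)&(Y<-.25)
print(m.sum(),np.percentile(Y[m],[1,5,50]))
k=(Z>.066)&(Z<.08)&(X>.36)&(X<.54)&(Y<-.35)&(Y>-.42); print(np.percentile(Y[k],[2,50,98]),np.median(Z[k]))
```

```text
1147 [-0.32392553 -0.32343916 -0.32006568]
[-0.38017727 -0.37352507 -0.3520938 ] 0.0721085885036522
```

Request:
send_rows([
  {"grip": 0,"translation": [0.4,-0.1,5],"turn": 0},
  {"grip": 0,"translation": [0.4,-0.1,10],"turn": 0},
  {"grip": 0,"translation": [0.4,-0.1,13],"turn": 0},
  {"grip": 0,"translation": [0.4,-0.1,14.8],"turn": 0},
  {"grip": 0,"translation": [0.4,-0.1,14.8],"turn": 0},
])

```text
time_s: 38.4
tool_pos: [0.4416, -0.3439, 0.087]
eef_rot: [-2.168, 2.258, 0.012]
ft_force: [0.1, 0.8, 1.5]
opening: 0.087
```

Run:
```python
from h import *
x=.457+.0435*(-.345+.0135)
to(x,-.345,.087,half=-182.5)
to(.457+.0435*(.112+.0135),.112,.087,half=-182.5)
```

```text
pos [ 0.4416 -0.3439  0.087 ] jawang 177.7 open 0.087 F [0.1 0.8 1.5] t 38.4 q6 0.35
trans [0.1, -0.11, 0.0] turn 0.2
toolz [ 0.0029  0.0132 -0.9999]
pos [ 0.4416 -0.3439  0.087 ] jawang 177.7 open 0.087 F [0.1 0.8 1.5] t 38.4 q6 0.35
trans [-45.64, -0.25, 0.61] turn 0.2
toolz [ 0.0029  0.0132 -0.9999]
```

Request:
send_rows([
  {"grip": 0,"translation": [-0.5,-0.1,0],"turn": 0},
  {"grip": 0,"translation": [-0.9,-0.1,0],"turn": 0},
  {"grip": 0,"translation": [-1.3,-0.1,0],"turn": 0},
  {"grip": 0,"translation": [-1.8,-0.1,0],"turn": 0},
  {"grip": 0,"translation": [-2.4,-0.1,0],"turn": 0},
  {"grip": 0,"translation": [-3.1,-0.1,0],"turn": 0},
  {"grip": 0,"translation": [-3.9,-0.1,0.1],"turn": 0},
  {"grip": 0,"translation": [-4.7,-0.1,0.1],"turn": 0},
  {"grip": 0,"translation": [-5.5,-0.1,0.1],"turn": 0},
  {"grip": 0,"translation": [-6.3,-0.1,0.1],"turn": 0},
])

```text
time_s: 39.65
tool_pos: [0.445, -0.2804, 0.0868]
eef_rot: [-2.169, 2.258, 0.012]
ft_force: [0.0, -0.4, 0.8]
opening: 0.0873
```

```bash
cat >> h.py <<'E'
def carton(n):
    d=snap('top',n); P=cloud(d);X,Y,Z=P[...,0],P[...,1],P[...,2]
    px=d['pixels'].astype(int); br=(px[...,0]-px[...,2]>25)
    m=(Z>.138)&(Z<.152)&(X>.33)&(X<.58)&(Y>-.4)&(Y<.4)&br
    print('carton rim',m.sum(),np.percentile(Y[m],[1,99]).round(4),np.percentile(X[m],[1,99]).round(4),cv2.minAreaRect((P[m][:,:2]*1000).astype(np.float32)))
E
python3 - <<'E'
from h import *
carton('t20')
to(.457+.0435*(.112+.0135),.112,.087,half=-182.5)
E
```

```text
carton rim 126 [-0.2671 -0.0452] [0.3668 0.5313] ((448.9716491699219, -157.130126953125), (222.05462646484375, 159.7074737548828), 88.08778381347656)
pos [ 0.4449 -0.2797  0.0868] jawang 177.7 open 0.0871 F [-0.4  0.9  0.1] t 39.7 q6 0.23
trans [-39.21, -0.19, 0.52] turn 0.2
toolz [ 0.0024  0.0137 -0.9999]
```

View pics/t20.png

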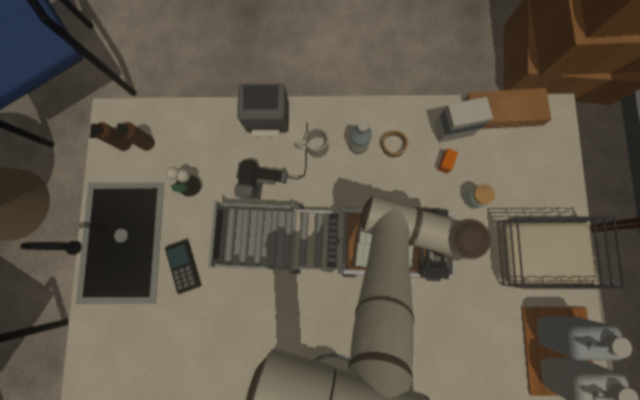

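The carton rolls straight, with its front at about y = -0.045. I continue.

Request:
send_rows([
  {"grip": 0,"translation": [-0.8,0,0],"turn": 0},
  {"grip": 0,"translation": [-1.6,0,0],"turn": 0},
  {"grip": 0,"translation": [-2.5,0,0],"turn": 0},
  {"grip": 0,"translation": [-3.4,0,0],"turn": 0},
  {"grip": 0,"translation": [-4.3,0,0.1],"turn": 0},
  {"grip": 0,"translation": [-5.2,0,0.1],"turn": 0},
  {"grip": 0,"translation": [-6.1,0,0.1],"turn": 0},
  {"grip": 0,"translation": [-7,0,0.1],"turn": 0},
  {"grip": 0,"translation": [-7.9,0,0.1],"turn": 0},
  {"grip": 0,"translation": [-8.8,0,0.1],"turn": 0},
])

```text
time_s: 40.95
tool_pos: [0.4484, -0.1912, 0.087]
eef_rot: [-2.169, 2.257, 0.013]
ft_force: [0.1, -0.8, 0.2]
opening: 0.0872
```

Request:
send_rows([
  {"grip": 0,"translation": [-0.9,0,0],"turn": 0},
  {"grip": 0,"translation": [-1.8,0,0],"turn": 0},
  {"grip": 0,"translation": [-2.7,0,0],"turn": 0},
  {"grip": 0,"translation": [-3.6,0,0],"turn": 0},
  {"grip": 0,"translation": [-4.5,0,0.1],"turn": 0},
  {"grip": 0,"translation": [-5.4,0,0.1],"turn": 0},
  {"grip": 0,"translation": [-6.3,0,0.1],"turn": 0},
  {"grip": 0,"translation": [-7.2,0,0.1],"turn": 0},
  {"grip": 0,"translation": [-8.1,0,0.1],"turn": 0},
  {"grip": 0,"translation": [-9,0,0.1],"turn": 0},
])

```text
time_s: 42.2
tool_pos: [0.452, -0.1007, 0.0873]
eef_rot: [-2.169, 2.257, 0.013]
ft_force: [-1.2, -0.1, -0.8]
opening: 0.0868
```

Run:
```python
from h import *
carton('t21'); snap('scene','s21')
to(.457+.0435*(.112+.0135),.112,.087,half=-182.5)
```

```text
carton rim 118 [-0.0612  0.129 ] [0.3754 0.5406] ((458.9423828125, 35.74967956542969), (192.87158203125, 163.51156616210938), 87.07227325439453)
pos [ 0.4521 -0.1005  0.0873] jawang 177.8 open 0.087 F [ 0.  -0.1 -0.8] t 42.3 q6 -0.15
trans [-21.27, -0.22, 0.33] turn 0.3
toolz [ 0.0024  0.0138 -0.9999]
```

View pics/s21.png

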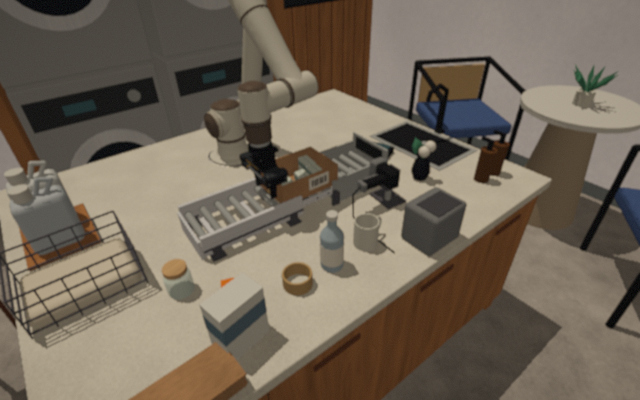

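The carton is over the leaf and straight, and its front is entering the bay. I continue, slowing toward the end plate.

Request:
send_rows([
  {"grip": 0,"translation": [-0.8,0,0],"turn": 0},
  {"grip": 0,"translation": [-1.7,0,0],"turn": 0},
  {"grip": 0,"translation": [-2.6,0,0],"turn": 0},
  {"grip": 0,"translation": [-3.5,-0.1,0],"turn": 0},
  {"grip": 0,"translation": [-4.4,-0.1,0.1],"turn": 0},
  {"grip": 0,"translation": [-5.3,-0.1,0.1],"turn": 0},
  {"grip": 0,"translation": [-6.2,-0.1,0.1],"turn": 0},
  {"grip": 0,"translation": [-7.1,-0.1,0.1],"turn": 0},
  {"grip": 0,"translation": [-8,-0.1,0.1],"turn": 0},
  {"grip": 0,"translation": [-8.9,-0.1,0.1],"turn": 0},
])

```text
time_s: 43.55
tool_pos: [0.4565, -0.011, 0.0875]
eef_rot: [-2.17, 2.256, 0.013]
ft_force: [0.6, -0.5, 0.2]
opening: 0.087
```

Request:
send_rows([
  {"grip": 0,"translation": [-0.8,0,0],"turn": 0},
  {"grip": 0,"translation": [-1.6,0,0],"turn": 0},
  {"grip": 0,"translation": [-2.4,0,0],"turn": 0},
  {"grip": 0,"translation": [-3.2,0,0],"turn": 0},
  {"grip": 0,"translation": [-4,-0.1,0.1],"turn": 0},
  {"grip": 0,"translation": [-4.8,-0.1,0.1],"turn": 0},
  {"grip": 0,"translation": [-5.6,-0.1,0.1],"turn": 0},
  {"grip": 0,"translation": [-6.4,-0.1,0.1],"turn": 0},
  {"grip": 0,"translation": [-7.2,-0.1,0.1],"turn": 0},
  {"grip": 0,"translation": [-8,-0.1,0.1],"turn": 0},
])

```text
time_s: 44.8
tool_pos: [0.4607, 0.0694, 0.0877]
eef_rot: [-2.17, 2.256, 0.013]
ft_force: [0.5, -1.5, -1.2]
opening: 0.0874
```

Run:
```python
from h import *
carton('t22')
to(.457+.0435*(.112+.0135),.112,.087,half=-182.5)
```

```text
carton rim 169 [0.1152 0.303 ] [0.3841 0.5503] ((467.52099609375, 208.67337036132812), (190.13681030273438, 163.37936401367188), 88.70701599121094)
pos [0.4611 0.0702 0.0878] jawang 177.8 open 0.0869 F [ 0.   0.2 -1.2] t 44.85 q6 -0.52
trans [-4.18, 0.02, 0.14] turn 0.3
toolz [ 0.0033  0.0143 -0.9999]
```

View pics/t22.png

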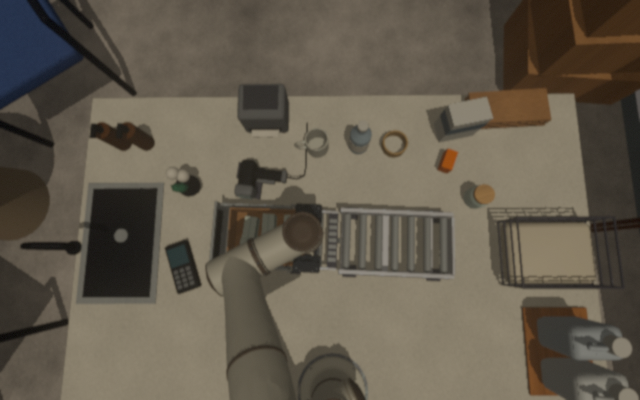

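The carton is in the bay with about 40 mm to go. I push the last stretch slowly until contact force shows.

Request:
send_rows([
  {"grip": 0,"translation": [-0.5,0,0],"turn": 0},
  {"grip": 0,"translation": [-1,0,0],"turn": 0},
  {"grip": 0,"translation": [-1.5,0,0],"turn": 0},
  {"grip": 0,"translation": [-2,0,0],"turn": 0},
  {"grip": 0,"translation": [-2.5,0,0],"turn": 0},
  {"grip": 0,"translation": [-3,0,0],"turn": 0},
  {"grip": 0,"translation": [-3.4,0,0.1],"turn": 0},
  {"grip": 0,"translation": [-3.7,0,0.1],"turn": 0},
  {"grip": 0,"translation": [-3.9,0,0.1],"turn": 0},
  {"grip": 0,"translation": [-4.1,0,0.1],"turn": 0},
])

```text
time_s: 46.1
tool_pos: [0.4628, 0.1113, 0.0875]
eef_rot: [-2.17, 2.254, 0.012]
ft_force: [-0.2, -3.2, 0.4]
opening: 0.087
```

Request:
send_rows([
  {"grip": 0,"translation": [-0.2,0,0],"turn": 0},
  {"grip": 0,"translation": [-0.3,0,0],"turn": 0},
  {"grip": 0,"translation": [-0.4,0,0],"turn": 0},
])

```text
time_s: 46.48
tool_pos: [0.4622, 0.1134, 0.0875]
eef_rot: [-2.172, 2.258, 0.011]
ft_force: [-0.2, -11.5, 3.3]
opening: 0.087
```

Run:
```python
from h import *
carton('t23')
to(.457+.0435*(.112+.0135),.112,.087,half=-182.5)
```

```text
carton rim 183 [0.1655 0.3476] [0.387  0.5533] ((470.2190856933594, 254.6051025390625), (184.69773864746094, 160.25241088867188), 87.71229553222656)
pos [0.4622 0.1133 0.0875] jawang 177.7 open 0.0869 F [ 0.2 -9.7  2.9] t 46.52 q6 -0.61
trans [0.13, -0.03, 0.05] turn 0.2
toolz [ 0.0014  0.0109 -0.9999]
```

Home: 10 N against the end plate, carton front at y ≈ 0.347. I ease off and back away slowly.

Request:
send_rows([
  {"grip": 0,"translation": [-0.1,0,0],"turn": 0},
  {"grip": 0,"translation": [0,0,0],"turn": 0},
  {"grip": 0,"translation": [0.3,0,0],"turn": 0},
  {"grip": 0,"translation": [0.8,0,0],"turn": 0},
  {"grip": 0,"translation": [1.6,0,0],"turn": 0},
  {"grip": 0,"translation": [2.5,0,-2],"turn": 0},
  {"grip": 0,"translation": [2.5,0,-7],"turn": 0},
  {"grip": 0,"translation": [2.5,0,-12],"turn": 0},
  {"grip": 0,"translation": [2.5,0,-14],"turn": 0},
  {"grip": 0,"translation": [2.5,0,-14],"turn": 0},
])

```text
time_s: 47.78
tool_pos: [0.4618, 0.087, 0.2288]
eef_rot: [-2.168, 2.256, 0.009]
ft_force: [0.4, -0.0, -0.8]
opening: 0.0871
```

Run:
```python
from h import *
d=snap('wrist','w24'); P=cloud(d);X,Y,Z=P[...,0],P[...,1],P[...,2]
d2=load('top0'); Q=cloud(d2)
# scanner grip from top0: points z .1-.13
m=(Q[...,2]>.105)&(Q[...,2]<.128)&(Q[...,0]>.58)&(Q[...,0]<.72)&(Q[...,1]>.12)&(Q[...,1]<.235)
for yy in np.arange(.13,.24,.01):
    k=m&(abs(Q[...,1]-yy)<.005); print(yy.round(3),k.sum(),np.percentile(Q[...,0][k],[0,100]).round(4) if k.sum() else '', np.percentile(Q[...,2][k],[5,95]).round(4) if k.sum() else '')
px=d2['pixels'][150:210,220:320]
cv2.imwrite('pics/scan0.png',cv2.cvtColor(cv2.resize(px,None,fx=8,fy=8,interpolation=cv2.INTER_CUBIC),cv2.COLOR_RGB2BGR))
to(.645,.17,.25,half=-182.5)
```

```text
0.13 0  
0.14 33 [0.634  0.6684] [0.11   0.1222]
0.15 36 [0.6336 0.6689] [0.1137 0.1227]
0.16 40 [0.6375 0.6693] [0.1124 0.1209]
0.17 39 [0.6319 0.6685] [0.1098 0.1207]
0.18 44 [0.6287 0.6724] [0.1109 0.1193]
0.19 42 [0.6311 0.6715] [0.1109 0.1199]
0.2 46 [0.6311 0.6762] [0.1104 0.1209]
0.21 55 [0.6322 0.6766] [0.1086 0.1201]
0.22 43 [0.6346 0.6752] [0.1102 0.1198]
0.23 50 [0.6354 0.6963] [0.1094 0.1261]
pos [0.4608 0.0867 0.2271] jawang 177.7 open 0.0867 F [-0.5  0.4 -0.2] t 47.83 q6 -0.56
trans [-9.09, -18.07, -2.15] turn 0.2
toolz [ 0.0018  0.0119 -0.9999]
```

View pics/scan0.png

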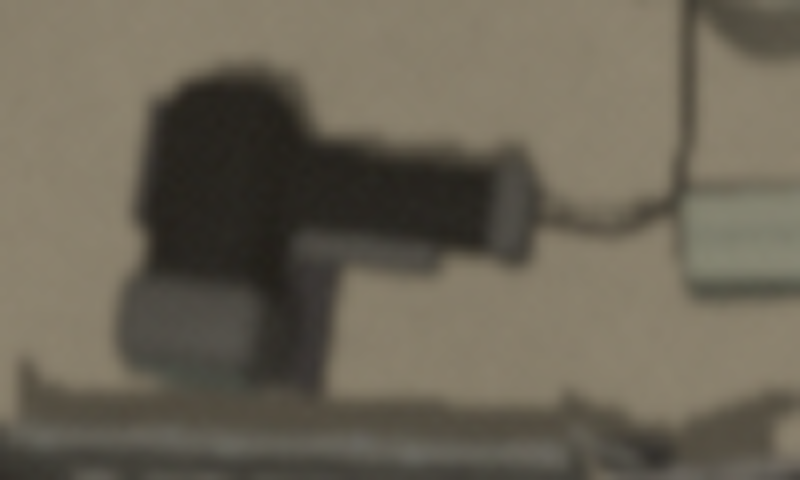

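Request:
send_rows([
  {"grip": 0,"translation": [-2,-4,-2.1],"turn": 2},
  {"grip": 0,"translation": [-4,-8,-2.1],"turn": 3},
  {"grip": 0,"translation": [-6,-12,-2.1],"turn": 4},
  {"grip": 0,"translation": [-8,-16,-2.1],"turn": 4},
  {"grip": 0,"translation": [-9.5,-19,-2.1],"turn": 4.5},
  {"grip": 0,"translation": [-9.5,-19,-2.1],"turn": 4.5},
  {"grip": 0,"translation": [-9.5,-19,-2.1],"turn": 4.5},
])

```text
time_s: 48.7
tool_pos: [0.6535, 0.1734, 0.2474]
eef_rot: [-2.082, 2.345, 0.014]
ft_force: [-0.2, -0.6, -0.5]
opening: 0.087
```

Run:
```python
from h import *
carton('t25')
d=snap('wrist','w25'); P=cloud(d);Q=P
m=(Q[...,2]>.095)&(Q[...,2]<.128)&(Q[...,0]>.58)&(Q[...,0]<.72)&(Q[...,1]>.12)&(Q[...,1]<.245)
for yy in np.arange(.13,.25,.01):
    k=m&(abs(Q[...,1]-yy)<.004); print(yy.round(3),k.sum(),np.percentile(Q[...,0][k],[1,99]).round(4) if k.sum() else '', np.percentile(Q[...,2][k],[5,95]).round(4) if k.sum() else '')
to(.6535,.199,.086,half=173.3)
```

```text
carton rim 243 [0.1204 0.3442] [0.387  0.5533] ((469.086181640625, 234.40965270996094), (224.45677185058594, 160.69320678710938), 87.76599884033203)
0.13 38 [0.6501 0.6551] [0.0979 0.1035]
0.14 222 [0.6378 0.6708] [0.1009 0.1212]
0.15 260 [0.6354 0.6726] [0.1183 0.1224]
0.16 222 [0.6396 0.6722] [0.1147 0.1203]
0.17 217 [0.6406 0.6729] [0.1149 0.1206]
0.18 291 [0.6317 0.6743] [0.1077 0.1203]
0.19 266 [0.6325 0.6757] [0.1127 0.1203]
0.2 268 [0.6334 0.6771] [0.1125 0.1205]
0.21 251 [0.6348 0.6784] [0.1127 0.1202]
0.22 245 [0.6366 0.6799] [0.113  0.1202]
0.23 211 [0.6376 0.6798] [0.1133 0.1203]
0.24 826 [0.5912 0.7007] [0.0974 0.127 ]
pos [0.6535 0.1733 0.2491] jawang 173.2 open 0.087 F [-0.4  0.1 -0.2] t 48.8 q6 -0.61
trans [-2.36, 0.29, 16.34] turn -0.1
toolz [ 7.000e-04  1.150e-02 -9.999e-01]
```

View pics/w25.png

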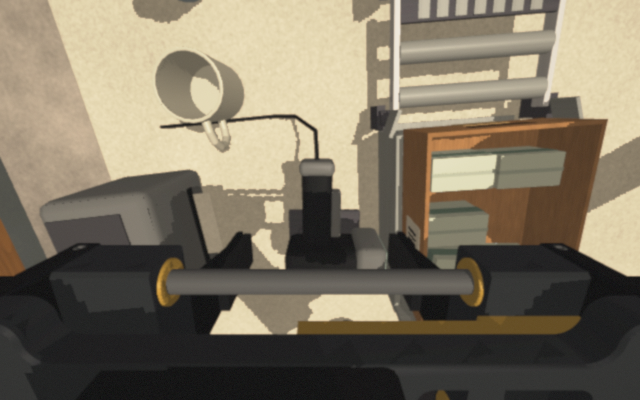

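View pics/t25.png

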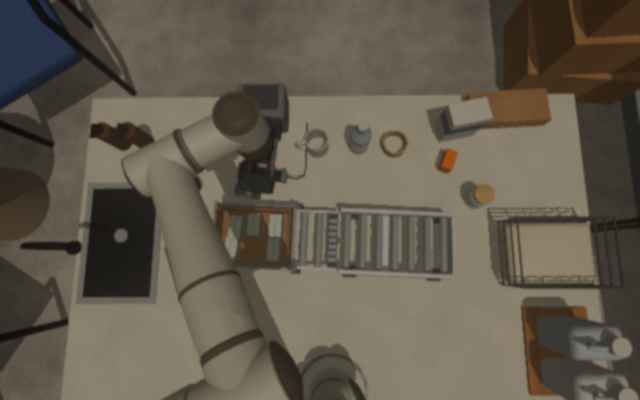

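Carton sits home: its rim runs y = 0.120 to 0.344, and the leaf is level at (320,240). The scanner grip is at (318,210) in the wrist view, with the grey trigger on the bay side at (335,212). Before descending I check the clearance to the dark box.

Run:
```python
from h import *
for n in ['top0','w25']:
    P=cloud(load(n)); m=(P[...,2]>.12)&(P[...,2]<.3)&(P[...,0]>.71)&(P[...,0]<.9)&(P[...,1]>.1)&(P[...,1]<.33)
    print(n,np.percentile(P[...,0][m],[0.5,5]),np.percentile(P[...,1][m],[1,99]),np.percentile(P[...,2][m],[5,95]))
to(.6545,.198,.13,half=173.3)
to(.6545,.198,.087,half=173.3)
```

```text
top0 [0.82774841 0.82970841] [0.14538576 0.28998719] [0.12819927 0.1436725 ]
w25 [0.83013374 0.83100959] [0.14652499 0.20687603] [0.12464413 0.14313406]
pos [0.6535 0.1733 0.2491] jawang 173.2 open 0.087 F [-0.4  0.1 -0.2] t 48.8 q6 -0.61
trans [-2.33, 0.19, 11.94] turn -0.1
toolz [ 7.000e-04  1.150e-02 -9.999e-01]
pos [0.6535 0.1733 0.2491] jawang 173.2 open 0.087 F [-0.4  0.1 -0.2] t 48.8 q6 -0.61
trans [-2.28, 0.18, 16.24] turn -0.1
toolz [ 7.000e-04  1.150e-02 -9.999e-01]
```

Request:
send_rows([
  {"grip": 0,"translation": [-2.4,0.1,2],"turn": 0},
  {"grip": 0,"translation": [-2.4,0.1,6],"turn": 0},
  {"grip": 0,"translation": [-2.4,0.1,10],"turn": 0},
  {"grip": 0,"translation": [-2.3,0.1,14],"turn": 0},
  {"grip": 0,"translation": [-2.3,0.1,16.2],"turn": 0},
  {"grip": 0,"translation": [-2.3,0.1,16.2],"turn": 0},
])

```text
time_s: 49.55
tool_pos: [0.6532, 0.1981, 0.0844]
eef_rot: [-2.085, 2.347, 0.016]
ft_force: [0.2, -0.2, 0.4]
opening: 0.0872
```

Request:
send_rows([
  {"grip": 0.45,"translation": [0,0,0],"turn": 0},
  {"grip": 0.45,"translation": [0,0,0],"turn": 0},
  {"grip": 0.45,"translation": [0,0,0],"turn": 0},
  {"grip": 0.45,"translation": [0,0,0],"turn": 0},
  {"grip": 0.45,"translation": [0,0,0],"turn": 0},
  {"grip": 0.45,"translation": [0,0,0],"turn": 0},
], force=15)

```text
time_s: 50.3
tool_pos: [0.6532, 0.1981, 0.0845]
eef_rot: [-2.084, 2.347, 0.016]
ft_force: [-0.7, -0.2, -0.5]
opening: 0.0484
```

Run:
```python
from h import *
d=snap('wrist','w26')
to(.6545,.198,.087,half=173.3)
```

```text
pos [0.6532 0.1981 0.0844] jawang 173.2 open 0.048 F [-0.4 -0.4 -0.5] t 50.35 q6 -0.64
trans [-0.01, -0.13, -0.26] turn -0.1
toolz [-0.0046  0.0092 -0.9999]
```

View pics/w26.png

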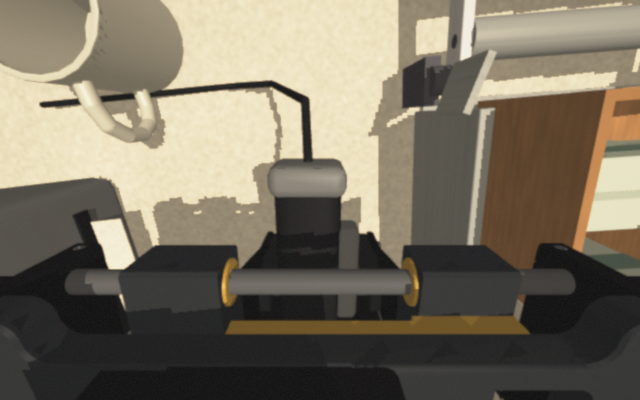

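The fingers straddle grip and trigger at about (310,260) with no side force. I squeeze.

Request:
send_rows([
  {"grip": 0.5,"translation": [0,0,0],"turn": 0},
  {"grip": 0.6,"translation": [0,0,0],"turn": 0},
  {"grip": 1,"translation": [0,0,0],"turn": 0},
  {"grip": 1,"translation": [0,0,0],"turn": 0},
  {"grip": 1,"translation": [0,0,0],"turn": 0},
  {"grip": 1,"translation": [0,0,0],"turn": 0},
  {"grip": 1,"translation": [0,0,0],"turn": 0},
  {"grip": 1,"translation": [0,0,0],"turn": 0},
], force=18)

```text
time_s: 51.35
tool_pos: [0.6573, 0.1976, 0.0843]
eef_rot: [-2.082, 2.34, 0.008]
ft_force: [11.2, -3.2, -7.0]
opening: 0.038
```

Run:
```python
from h import *
d=snap('wrist','w27')
to(.6545,.198,.087,half=173.3)
```

```text
pos [0.6573 0.1976 0.0843] jawang 173.3 open 0.0383 F [11.7 -3.7 -8.2] t 51.4 q6 -0.64
trans [-0.01, 0.28, -0.27] turn 0.0
toolz [ 0.0034  0.0098 -0.9999]
```

View pics/w27.png

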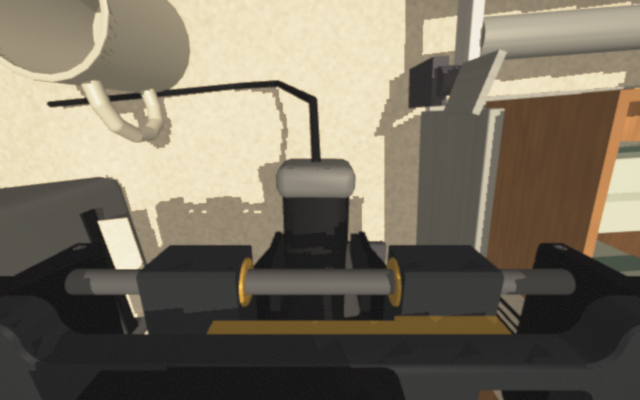

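Opening is 38 mm, close to full travel, but the arm is dragged 4 mm sideways. I re-centre it and squeeze harder to make sure of the end stop.

Request:
send_rows([
  {"grip": 1,"translation": [0,-0.2,0],"turn": 0},
  {"grip": 1,"translation": [0,-0.2,0],"turn": 0},
  {"grip": 1,"translation": [0,-0.2,0],"turn": 0},
  {"grip": 1,"translation": [0,-0.2,0],"turn": 0},
], force=30)

```text
time_s: 51.9
tool_pos: [0.6576, 0.1974, 0.0843]
eef_rot: [-2.086, 2.341, 0.01]
ft_force: [-5.1, 1.3, 3.6]
opening: 0.0374
```

Run:
```python
from h import *
to(.6545,.198,.087,half=173.3)
```

```text
pos [0.6576 0.1974 0.0843] jawang 173.4 open 0.0374 F [-5.1  1.3  3.6] t 51.9 q6 -0.63
trans [-0.02, 0.32, -0.27] turn 0.1
toolz [ 2.0e-04  8.7e-03 -1.0e+00]
```

Request:
send_rows([
  {"grip": 1,"translation": [0,0,0],"turn": 0},
  {"grip": 1,"translation": [0,0,0],"turn": 0},
  {"grip": 1,"translation": [0,0,0],"turn": 0},
], force=40)

```text
time_s: 52.28
tool_pos: [0.6577, 0.1974, 0.0843]
eef_rot: [-2.087, 2.34, 0.01]
ft_force: [-1.7, 0.3, 0.5]
opening: 0.0375
```

Request:
send_rows([
  {"grip": 0.4,"translation": [0,0,0],"turn": 0},
  {"grip": 0,"translation": [0,0,0],"turn": 0},
  {"grip": 0,"translation": [0,0,0],"turn": 0},
  {"grip": 0,"translation": [0,0,0],"turn": 0},
  {"grip": 0,"translation": [0,0,0],"turn": 0},
  {"grip": 0,"translation": [0,0,0],"turn": 0},
  {"grip": 0,"translation": [0,0,0],"turn": 0},
])

```text
time_s: 53.15
tool_pos: [0.6577, 0.1973, 0.0843]
eef_rot: [-2.086, 2.341, 0.01]
ft_force: [-0.9, 0.7, -0.6]
opening: 0.0862
```

Run:
```python
from h import *
d=snap('wrist','w28')
to(.6545,.198,.25,half=173.3)
```

```text
pos [0.6577 0.1974 0.0843] jawang 173.4 open 0.0868 F [-0.2 -0.9  0.3] t 53.2 q6 -0.63
trans [-0.17, 0.34, -16.56] turn 0.1
toolz [ 3.0e-04  8.7e-03 -1.0e+00]
```

View pics/w28.png

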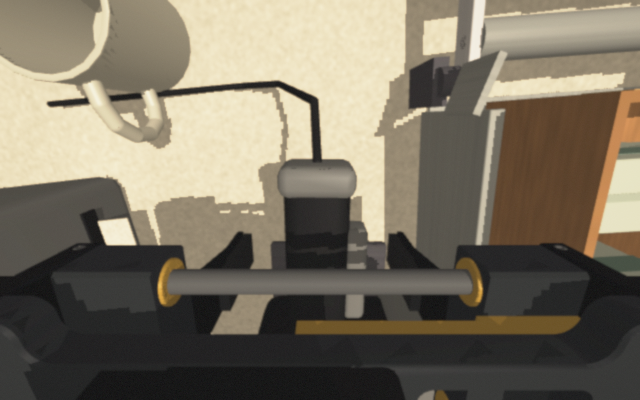

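The opening held at 37.4 mm at both 30 and 40 N, so the trigger was fully in. The flap has sprung back out at (355,270). I raise clear and make the last checks.

Request:
send_rows([
  {"grip": 0,"translation": [0,0,-4],"turn": 0},
  {"grip": 0,"translation": [0,0,-9],"turn": 0},
  {"grip": 0,"translation": [0,0,-14],"turn": 0},
  {"grip": 0,"translation": [0,0,-18],"turn": 0},
  {"grip": 0,"translation": [-3,-1,-19],"turn": 0},
  {"grip": 0,"translation": [-5,-2,-19],"turn": 0},
  {"grip": 0,"translation": [-5,-2,-19],"turn": 0},
  {"grip": 0,"translation": [-5,-2,-19],"turn": 0},
])

```text
time_s: 54.2
tool_pos: [0.6829, 0.2426, 0.2743]
eef_rot: [-2.087, 2.342, 0.01]
ft_force: [1.7, -1.0, 1.0]
opening: 0.0871
```

Run:
```python
from h import *
carton('t30'); snap('scene','s30'); d=load('t30')
P=cloud(d);X,Y,Z=P[...,0],P[...,1],P[...,2]
for yy in np.arange(.0,.11,.02):
    k=(X>.4)&(X<.52)&(abs(Y-yy)<.01)&(Z>.03)&(Z<.3); print('leaf',yy.round(2),np.median(Z[k]).round(3))
soaps(d,.1,.135,(.38,.56,.12,.35),300)
print(arm.state()['ft_force'],arm.state()['time_s'])
```

```text
carton rim 323 [0.1205 0.3481] [0.3841 0.5502] ((468.34515380859375, 235.28271484375), (226.21536254882812, 162.83740234375), 87.6602554321289)
leaf 0.0 0.062
leaf 0.02 0.059
leaf 0.04 0.063
leaf 0.06 0.056
leaf 0.08 0.062
leaf 0.1 0.062
soap c [519.9 272.7] wh [124.9 260.5] short axis ang 34.1 z 0.118 px [229. 227.] 300
soap c [503.2 233.1] wh [37.4 65.4] short axis ang 87.0 z 0.122 px [254. 225.] 294
soap c [464.9 170.2] wh [ 37.4 136.1] short axis ang 86.2 z 0.121 px [274. 238.] 591
soap c [463.8 293.8] wh [ 39.9 132.7] short axis ang 81.6 z 0.122 px [233. 238.] 614
[ 0.44582252 -0.32404559 -0.32147086] 54.3
```

View pics/t30.png

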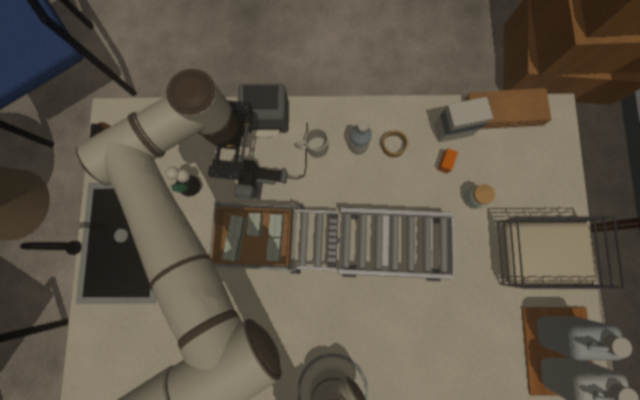

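View pics/s30.png

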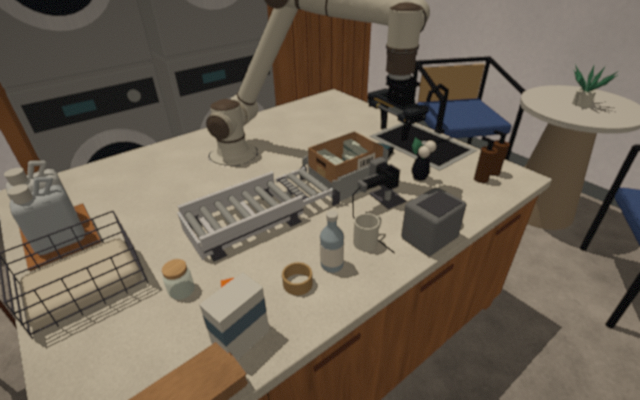

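Everything looks right in both views: five soaps in the carton at (255,238), leaf level at (318,240), and the other objects in place. I take one close look at the gap between carton front and end plate.

Run:
```python
from h import *
to(.5,.46,.30,half=173.3)
```

```text
pos [0.683  0.2423 0.2749] jawang 173.4 open 0.087 F [ 0.4 -0.3 -0.3] t 54.3 q6 -0.67
trans [-19.54, 20.68, -2.33] turn 0.1
toolz [ 1.0e-04  8.4e-03 -1.0e+00]
```

Request:
send_rows([
  {"grip": 0,"translation": [0,0,-2.5],"turn": 0},
  {"grip": 0,"translation": [-4,4,-2.5],"turn": 0},
  {"grip": 0,"translation": [-8,8,-2.5],"turn": 0},
  {"grip": 0,"translation": [-12,12,-2.5],"turn": 0},
  {"grip": 0,"translation": [-16,16,-2.5],"turn": 0},
  {"grip": 0,"translation": [-19.5,20.7,-2.5],"turn": 0},
  {"grip": 0,"translation": [-19.5,20.7,-2.5],"turn": 0},
  {"grip": 0,"translation": [-19.5,20.7,-2.5],"turn": 0},
])

```text
time_s: 55.3
tool_pos: [0.4998, 0.4591, 0.3021]
eef_rot: [-2.086, 2.341, 0.009]
ft_force: [-0.0, -0.4, 1.4]
opening: 0.0867
```

Run:
```python
from h import *
d=snap('wrist','w31');P=cloud(d);X,Y,Z=P[...,0],P[...,1],P[...,2]
px=d['pixels'].astype(int); br=(px[...,0]-px[...,2]>40)
# in track coords
c,s=np.cos(np.radians(-2.5)),np.sin(np.radians(-2.5))
ox,oy=.457,-.0135
tx=c*(X-ox)+s*(Y-oy); ty=-s*(X-ox)+c*(Y-oy)
k=br&(Z>.139)&(Z<.15)&(abs(tx)<.075)&(ty>.1)&(ty<.4)
print('rim ty',k.sum(),np.percentile(ty[k],[.5,2,98,99.5]))
k=(Z>.128)&(Z<.141)&(abs(tx)<.08)&(ty>.33)&(ty<.4)&~br
print('plate',k.sum(),np.percentile(ty[k],[.5,2,50,98,99.5]) if k.sum() else '')
crop=d['pixels'][60:260,180:480]
cv2.imwrite('pics/w31c.png',cv2.cvtColor(cv2.resize(crop,None,fx=2.6,fy=2.6),cv2.COLOR_RGB2BGR))
```

```text
rim ty 656 [0.35921645 0.35940664 0.36354002 0.36363879]
plate 1258 [0.36306302 0.36330125 0.36799427 0.37204143 0.37221337]
```

View pics/w31c.png

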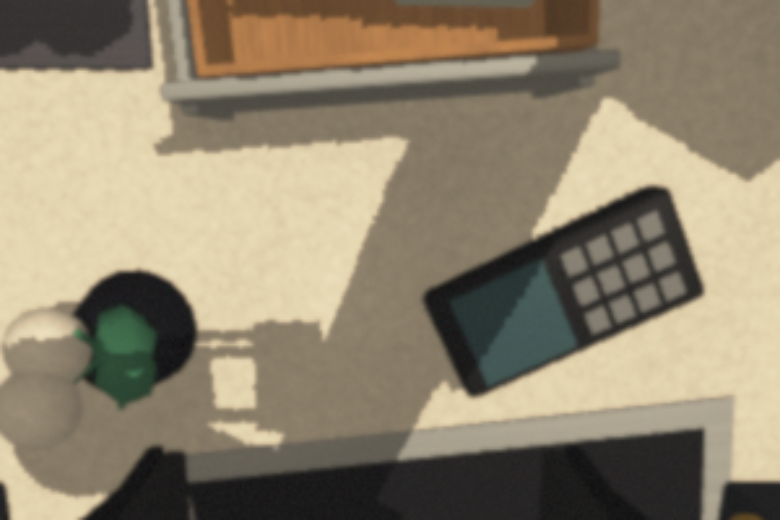

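The carton front is flush with the end plate: rim edge at 363.6 mm, plate face at 363.1 mm in the same frame. I hand in.

```bash
python3 -c "
from h import *
print(ticket.hand_in(), arm.state()['time_s'])"
```

```text
the job is handed in; nothing more can be done
the job is handed in; nothing more can be done
```

The order is packed and sent off, and I handed the job in at about 55 s of the 210 s allowed; no verdict is reported.

I placed all five soap boxes in the carton while the leaf was still up, then pressed the leaf down until it caught. I pushed the carton from behind, over the leaf and against the end plate, then squeezed the scanner trigger and let it go.

Last checks:
- **Soaps:** all five are inside the carton and none is left on the counter. The front two sit a little askew from where I set them down.
- **Leaf:** it stays level by itself at about 62–64 mm, with nothing touching it.
- **Carton:** its front edge reads 363.6 mm and the plate face 363.1 mm in the same view, so the two are flush. Both read about 3 mm beyond the nominal 360 mm, which I put down to my estimate of the track's position. The push ended with about 10 N against the plate.
- **Trigger:** the gripper stopped at 37.4 mm at both 30 N and 40 N, so I take it as fully squeezed. The picture after release shows the flap sprung back out.
- **Other objects:** the vase, mug, softener, tape, jar, terminal and the orange look-alike look undisturbed in the last pictures. I did not measure their positions again.

No check failed.

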